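# Hang the supply bins and stock them from the carton

### The job

Stock the vaccination table: hang all three supply bins side by side in the upper groove of the slatted panel, tilting each hook in and rotating the bin down until it sits fully home against the panel. Once all three hang, stand every swab tub from the carton upright in a bin of its own, on the bin's floor, and then fold the carton's lid fully shut. Leave the other things on the table where they are.

Things in the scene. Friction and masses are not known exactly. Their poses are not given: they have to be found in the camera images.
- panel: fixed white slatted panel upright on the table facing the robot, 420 mm long (y), 195 tall, 6 mm end caps; turned up to 0.12 rad. Origin: on the table, mid-length, in the front face; x into the panel, z up. Slats 5 mm thick (x = 0-5) at z = 0-55, 75-150, 170-195 mm; between them two grooves 20 mm high open to a cavity that ends at a back board, x = 32 mm
- groove (a point): lower edge of the upper groove's mouth at mid-length: panel x = 0, y = 0, z = 150 mm; axes as the panel's. The hook enters only with the bin tilted about 45 deg (front raised), up-leg first and rising behind the top slat, then turned level and lowered: tongue rests on this edge. Hung, the bin's origin is 31-36 mm before the face, 102-104 mm up; it droops 0.06 rad
- bin1: loose open-topped supply bin, upright on the table at first: outside 62 (its x) x 56 (y) x 50 mm tall, walls and floor 3 mm, 60-130 g; grip it across its flat side walls, 56 mm apart. Origin: centre of its underside, z up, x from front wall to rear wall; rear wall's outer face x = 31 mm. The rear hook points away from the robot, within 0.35 rad of world +x
- bin2: loose open-topped supply bin, upright on the table at first: outside 62 (its x) x 56 (y) x 50 mm tall, walls and floor 3 mm, 60-130 g; grip it across its flat side walls, 56 mm apart. Origin: centre of its underside, z up, x from front wall to rear wall; rear wall's outer face x = 31 mm. The rear hook points away from the robot, within 0.35 rad of world +x
- bin3: loose open-topped supply bin, upright on the table at first: outside 62 (its x) x 56 (y) x 50 mm tall, walls and floor 3 mm, 60-130 g; grip it across its flat side walls, 56 mm apart. Origin: centre of its underside, z up, x from front wall to rear wall; rear wall's outer face x = 31 mm. The rear hook points away from the robot, within 0.35 rad of world +x
- hook1 (a point): top of this bin's hook, 44 mm wide (y). A tongue 4 mm thick, top flush with the bin's rim (underside z = 46 mm), runs back from the rear wall (x = 31) to x = 44 mm; at its end an up-leg 4 mm thick (x = 40-44) rises to z = 70 mm: 9 mm between wall and up-leg, hook 24 mm tall. This point is at bin x = 42, y = 0, z = 70 mm; axes as the bin's
- hook2 (a point): top of this bin's hook, 44 mm wide (y). A tongue 4 mm thick, top flush with the bin's rim (underside z = 46 mm), runs back from the rear wall (x = 31) to x = 44 mm; at its end an up-leg 4 mm thick (x = 40-44) rises to z = 70 mm: 9 mm between wall and up-leg, hook 24 mm tall. This point is at bin x = 42, y = 0, z = 70 mm; axes as the bin's
- hook3 (a point): top of this bin's hook, 44 mm wide (y). A tongue 4 mm thick, top flush with the bin's rim (underside z = 46 mm), runs back from the rear wall (x = 31) to x = 44 mm; at its end an up-leg 4 mm thick (x = 40-44) rises to z = 70 mm: 9 mm between wall and up-leg, hook 24 mm tall. This point is at bin x = 42, y = 0, z = 70 mm; axes as the bin's
- carton: fixed open cardboard carton, 180 mm (its x) x 250 mm (its y) x 100 mm tall, walls and floor 5 mm. Origin: centre of its underside on the table, z up. Its lid is hinged on the far (+x) rim; turned up to 0.15 rad
- lid (a joint): the carton's stiff lid, 180 x 250 x 6 mm: angle in rad, 0 = shut flat on the rim, 1.57 = standing upright, at most 1.9 (leaning back). The hinge axis runs along the carton's y through point lid_hinge; friction 0.18 N m keeps the lid wherever it is left, about 1.5 N at the free edge moves it; no handle, it can be pushed over from behind and pressed down
- lid_hinge (a point): on the lid's hinge line, middle of its length: carton x = 90 mm, z = 100 mm
- lid_edge (a point): middle of the lid's free edge, 180 mm from the hinge line, mid-thickness
- tub1: closed round swab tub, rigid, 38 mm diameter, 85 mm tall, about 60 g, standing upright inside the carton at the start; it stands 38 mm proud of a bin's rim when on the bin's floor. Origin: centre of its underside, z up. Two or three of the three tubs are present; an absent one has no pose
- tub2: closed round swab tub, rigid, 38 mm diameter, 85 mm tall, about 60 g, standing upright inside the carton at the start; it stands 38 mm proud of a bin's rim when on the bin's floor. Origin: centre of its underside, z up. Two or three of the three tubs are present; an absent one has no pose
- tub3: closed round swab tub, rigid, 38 mm diameter, 85 mm tall, about 60 g, standing upright inside the carton at the start; it stands 38 mm proud of a bin's rim when on the bin's floor. Origin: centre of its underside, z up. Two or three of the three tubs are present; an absent one has no pose
- tape: bystander: loose roll of tape, 64 mm across, 20 mm high; origin under its centre
- meter: bystander: loose black hand meter, 85 x 48 x 20 mm; origin under its centre
- sanitizer: bystander: loose bottle, 56 mm across, 150 mm tall; origin under its centre
- pot: bystander: loose white pot, 44 mm across, 45 mm tall; origin under its centre
There are look-alikes about, which are no part of the job. What is shaped like the tub1 but orange is not meant.

How it is judged:
On the way, in this order (a step that is already met when the one before it is completed fails the run):
1. all three bins hang seated in the panel's upper groove (x of bin1 in the frame of panel between -0.041 and -0.026 m and y of bin1 in the frame of panel between -0.185 and 0.185 m and z of bin1 in the frame of panel between 0.097 and 0.112 m and angle between each of bin1, bin2, bin3's own z axis and vertical below 0.16 rad and angle between the y axis of each of bin1, bin2, bin3 and the y axis of panel, either way round below 0.12 rad and linear speed of each of bin1, bin2, bin3 below 0.03 m/s and x of bin2 in the frame of panel between -0.041 and -0.026 m and y of bin2 in the frame of panel between -0.185 and 0.185 m and z of bin2 in the frame of panel between 0.097 and 0.112 m and x of bin3 in the frame of panel between -0.041 and -0.026 m and y of bin3 in the frame of panel between -0.185 and 0.185 m and z of bin3 in the frame of panel between 0.097 and 0.112 m), for 0.3 s.
2. every tub stands in a hung bin of its own, with all bins still seated (all of step 1 and ((x of tub1 in the frame of bin1 between -0.016 and 0.016 m and y of tub1 in the frame of bin1 between -0.013 and 0.013 m and z of tub1 in the frame of bin1 between -0.002 and 0.012 m) or (x of tub1 in the frame of bin2 between -0.016 and 0.016 m and y of tub1 in the frame of bin2 between -0.013 and 0.013 m and z of tub1 in the frame of bin2 between -0.002 and 0.012 m) or (x of tub1 in the frame of bin3 between -0.016 and 0.016 m and y of tub1 in the frame of bin3 between -0.013 and 0.013 m and z of tub1 in the frame of bin3 between -0.002 and 0.012 m)) and angle between each of tub1, tub2, tub3's own z axis and vertical below 0.25 rad and linear speed of each of tub1, tub2, tub3 below 0.03 m/s and ((x of tub2 in the frame of bin1 between -0.016 and 0.016 m and y of tub2 in the frame of bin1 between -0.013 and 0.013 m and z of tub2 in the frame of bin1 between -0.002 and 0.012 m) or (x of tub2 in the frame of bin2 between -0.016 and 0.016 m and y of tub2 in the frame of bin2 between -0.013 and 0.013 m and z of tub2 in the frame of bin2 between -0.002 and 0.012 m) or (x of tub2 in the frame of bin3 between -0.016 and 0.016 m and y of tub2 in the frame of bin3 between -0.013 and 0.013 m and z of tub2 in the frame of bin3 between -0.002 and 0.012 m)) and ((x of tub3 in the frame of bin1 between -0.016 and 0.016 m and y of tub3 in the frame of bin1 between -0.013 and 0.013 m and z of tub3 in the frame of bin1 between -0.002 and 0.012 m) or (x of tub3 in the frame of bin2 between -0.016 and 0.016 m and y of tub3 in the frame of bin2 between -0.013 and 0.013 m and z of tub3 in the frame of bin2 between -0.002 and 0.012 m) or (x of tub3 in the frame of bin3 between -0.016 and 0.016 m and y of tub3 in the frame of bin3 between -0.013 and 0.013 m and z of tub3 in the frame of bin3 between -0.002 and 0.012 m))), for 0.3 s.
At the end, for the whole second after the job is handed in: Bins: upper groove, origin 26-41 mm before the panel face, 97-112 mm high, within 185 mm of its middle, tilt < 0.16 rad, square within 0.12 rad. Every tub on a bin's floor, one to a bin, upright within 0.25 rad. Lid below 0.06 rad. All at rest, released (all of step 2 and value of joint lid below 0.06 rad); the robot touches nothing.
It fails at once if a bystander (tape, meter, sanitizer, pot) is moved more than 50 mm (distance of any of tape, meter, sanitizer, pot from where it was at the start of the episode above 0.05 m).
Of tub1, tub2, tub3 only 2 to 3 are there at a start; the rules pass over those that are not, and their reading is None.
At some moment in a run one of bin1, bin2, bin3 may be knocked a few centimetres aside while the robot is not near it.
It also fails if it takes over 210 s, if anything falls off the work surface, if the arm or the gripper's body presses on something with over 40 N, if the wrist force passes 120 N, or if a joint passes its speed limit or range.

### The arm

A 6-joint arm with a two-finger parallel gripper is mounted at the origin on the work surface. World frame = base frame: x ahead of the robot, y to its left, z up, the work surface at z = 0. Lengths are in m, angles in rad, forces in N, time in s.
With the tool pointing down it reaches from about 0.275 to 0.725 m from the base axis. Payload 5.6 kg.
Tool frame: the origin (TCP) lies on the centre line of the jaws, within the pads' length; the fingertips stand 19 mm ahead of it and the grasp point (between the pads) is the TCP; y points along the fingers, x is the direction in which the jaws open and shut, and the axes are right-handed (so a half turn about y gives the same grasp; the last joint's range is limited). The gripper opens to 85 mm and grips with 20 to 120 N. Pads are 22 mm wide; open, the fingers measure 114 mm over their backs; the gripper's body (76 mm by 85 mm) begins 54 mm behind the grasp point. The pads swing forward as they close: fully open they stand 13 mm farther back than shut.
Start: joints at [-1.011, 0.255, 0.108, 0, -1.424, -0.285], TCP at [0.149, -0.529, 0.25] pointing down, gripper open.
Joint ranges: [-2.95, 2.95], [-1.21, 1.97], [-1.09, 1.5], [-2.87, 1.71], [-2.94, -0.07], [-3.05, 3.05]. Speed limits (rad/s): [2.57, 2.57, 3.14, 3.14, 3.14, 3.14].

### API

Orientations are given as a unit quaternion [x, y, z, w].
In Python, from workcell import arm gives the robot as it stands.
- The arm moves only by the tool send_rows, never from a script. Its argument "series" is a list of rows, each a list of 7 numbers: the shift along the tool's x, y, z in mm, then the turn, a rotation vector about the tool's x, y, z in rad, then the finger opening in mm, from 0 to 85.4. In form: [[dx, dy, dz, wx, wy, wz, gripper], ...]. A call has 1 to 12 rows; each row is the pose to reach, as a shift and turn from the pose commanded when the call began, along the tool's axes at that moment; what a row does not reach only later rows make up. A row lasts 1/8 s, in which the tool goes at most 62.5 mm and 10.7 degrees, less where a joint would pass 70% of its speed; a pose out of reach is approached as far as the arm can. A call with a gripper value outside its range is refused whole. The fingers move at their own pace and stop on an object; the grip force is fixed at half the most. Time passes only in rows, so rows that repeat a pose let the fingers close. It gives the time, the measured TCP pose, the force and the opening at its end, in the units of the state.
- arm.observe(): the state, without advancing time (a new reading comes with each control period).
- arm.get_image(name): name is "scene" or "top"; returns a dict with "img" (480x640x3 uint8, red, green, blue), "camera_matrix" (3x3 intrinsics, pixels), "dist" ([k1, k2, p1, p2, k3] as OpenCV has them; the pictures are not rectified), "position" and "rotation" of the camera in the world. Camera axes: x right, y down, z forward; pixel columns grow to the right and rows downward; lengths in m; the calibration is good to about 2 mm. A picture is of the moment at which its call begins. There is no depth.
- arm.hand_in(): hands the job in, once; it reports no verdict.
Trained networks look in the newest picture that a camera, given by its name, has taken for a name from the list of things; names that differ only in an ending like _2 or _b are one class to them, and where a whole thing is asked for, a point or a joint stands for the part that bears it (a point fixed in the world has none). Each returns a list of dicts, best first, with "p" (0 to 1); they miss things now and then, are a little off and sometimes report something else, mostly with a low value. They report only what shows in the picture. A call takes as long as a camera call. They do not tell look-alikes from the thing itself.
- arm.find_in(target, camera): "centre" ([column, row] in pixels, amid what is visible of it).
- arm.silhouettes(target, camera): "pixels" (480x640 bool, what is visible of it) and "centre" ([column, row] in pixels, amid what is visible of it).
- arm.place_of(target, camera): "centre" ([column, row] in pixels: a listed point, or the origin of a listed thing).
The state is a dict: "time": time; "q": joint angles; "joint_velocities": joint speeds; "tau": joint torques, N m; "ee_pos": TCP position; "eef_rot": TCP orientation; "wrist_force": force on the tool from outside, world axes, zero at the start; "ft_torque": the same for the moment, N m; "width": opening from 0.0 (shut) to 1.0 (fully open).
Only numpy, scipy, OpenCV 4.12 (cv2) and the standard library are available. Lean on these libraries where they do the work, as an engineer would, in place of code of your own. Each camera call takes 0.05 s, during which the arm holds its last target. There are 200 camera calls.

## Working session

There is one attempt and no reset: what is moved stays moved. The work goes in short steps, Python scripts to look and compute and a tool call to move; the robot and the scene stay as the last step left them, time stands still between calls to the robot, and variables do not carry over. Pictures are saved under pics/ and viewed, about 12 in all and at most 16, crops included, and the job is handed in when it is done.

Besides the shell and the picture viewer there is one more tool, called by a JSON object that holds its "method" and its "body". send_rows: Moves the arm, as the interface text tells. Its arguments: {"type":"object","properties":{"series":{"type":"array","items":{"type":"array","items":{"type":"number"}}}},"required":["series"]}

```bash
ls; mkdir -p pics; python3 - <<'E'
from workcell import arm
import cv2,numpy as np
s=arm.observe();print(s)
for n in("scene","top"):
    d=arm.get_image(n);cv2.imwrite(f"pics/{n}0.png",d["img"][:,:,::-1])
    print(n,d["camera_matrix"],d["dist"],d["position"],d["rotation"])
E
```

```text
pics
{'time': 0.0, 'q': array([-1.01139170e+00,  2.55780137e-01,  1.06973541e-01, -4.61777784e-04,
       -1.42392934e+00, -2.84579307e-01]), 'joint_velocities': array([ 3.42373043e-05,  1.75473654e-03,  1.30230551e-03,  3.32747798e-04,
       -1.48177814e-03, -5.72034347e-04]), 'tau': array([ 3.25610574e-05, -3.86631954e+01,  2.37940103e+01,  5.36505595e+00,
       -6.17081081e-03, -3.75522222e-05]), 'ee_pos': array([ 0.14916626, -0.5288901 ,  0.24936801]), 'eef_rot': array([ 0.42623194,  0.56415708, -0.56336769, -0.42739908]), 'wrist_force': array([-0.18147413,  0.43060979, -0.21004216]), 'ft_torque': array([-0.01446042,  0.01979516, -0.03914152]), 'width': 0.9985217957775827}
scene [[583.18617942   0.         315.63412991]
 [  0.         583.18617942 242.97236564]
 [  0.           0.           1.        ]] [0.04189324 0.         0.         0.         0.        ] [0.95018941 0.40191637 1.29311786] [ 0.36755667  0.89751062 -0.22704588 -0.08847005]
top [[455.83845381   0.         320.59963802]
 [  0.         455.83845381 242.47992363]
 [  0.           0.           1.        ]] [0.03262297 0.         0.         0.         0.        ] [ 0.39088886 -0.02348885  1.23404183] [ 0.71657752 -0.69564871  0.04022251 -0.03117179]
```

View pics/scene0.png

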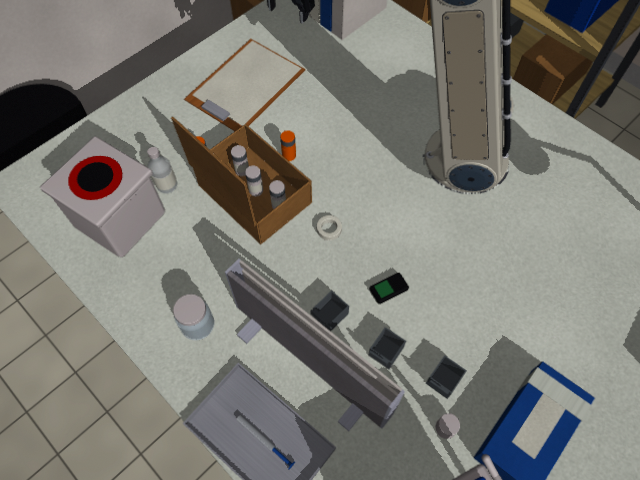

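View pics/top0.png

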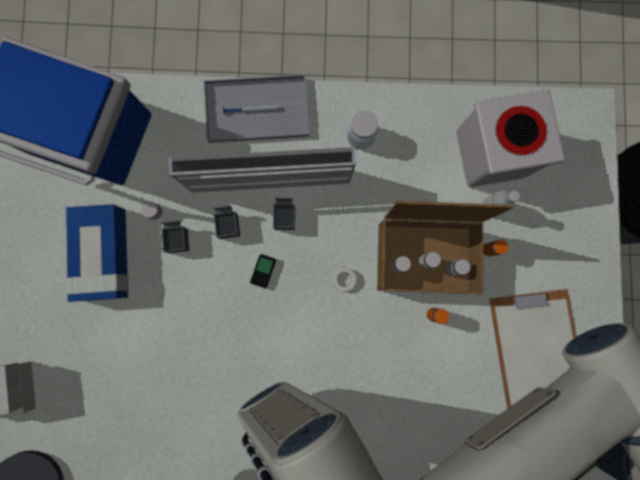

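The top view (up = +x) shows bins at (174,238), (227,224) and (284,214). The carton with three white-capped tubs is at (403,264), (430,260) and (461,267). The orange look-alikes at (497,247) and (438,316) are outside the carton. The lid stands up at about (445,212). The pot is at (150,211), the meter at (264,270), the tape at (346,281), and the panel runs from (170,165) to (354,155).

```bash
cat > h.py <<'E'
import numpy as np,cv2,json
from scipy.spatial.transform import Rotation as R
from scipy.optimize import least_squares,minimize
from workcell import arm
def cam(d):
    r=R.from_quat(d["rotation"]).as_matrix(); return dict(K=np.array(d["camera_matrix"]),D=np.array(d["dist"]),p=np.array(d["position"]),R=r)
def proj(c,P):
    P=np.asarray(P,float).reshape(-1,3)
    rt=c["R"].T
    return cv2.projectPoints(P,cv2.Rodrigues(rt)[0],-rt@c["p"],c["K"],c["D"])[0].reshape(-1,2)
def unproj(c,uv,z):
    n=cv2.undistortPoints(np.array(uv,float).reshape(-1,1,2),c["K"],c["D"]).reshape(-1,2)
    d=np.c_[n,np.ones(len(n))]@c["R"].T
    return c["p"]+d*((z-c["p"][2])/d[:,2])[:,None]
def T2(p,pts):
    pts=np.asarray(pts,float).reshape(-1,3); return pts@R.from_euler('z',p[2]).as_matrix().T+[p[0],p[1],0]
def box(x0,x1,y0,y1,z0,z1): return np.array([[x,y,z] for x in(x0,x1) for y in(y0,y1) for z in(z0,z1)])
def hullmask(c,parts):
    m=np.zeros((480,640),np.uint8)
    for P in parts: cv2.fillConvexPoly(m,cv2.convexHull(proj(c,P).astype(np.float32)*1).round().astype(np.int32),1)
    return m>0
E
python3 - <<'E'
from h import *
for n in("scene","top"):
    c=cam(arm.get_image(n))
    for t,z in [("bin1",0),("hook1",.07),("bin2",0),("panel",0),("groove",.15),("carton",0),("lid_hinge",.1),("lid_edge",.28),("tub1",.005),("tape",0),("meter",0),("sanitizer",0),("pot",0)]:
        for o in arm.place_of(t,n)[:5]:
            print(n,t,round(o["p"],2),np.round(o["centre"],1),unproj(c,o["centre"],z).round(3)[0,:2])
s=arm.observe();print(R.from_quat(s["eef_rot"]).as_matrix().round(2))
E
```

```text
scene bin1 0.86 [390.4 351.1] [0.547 0.219]
scene bin1 0.68 [441.1 380.3] [0.516 0.343]
scene bin1 0.6 [329.7 316.2] [0.586 0.062]
scene hook1 0.93 [320.8 314.4] [0.617 0.064]
scene hook1 0.93 [381.1 358.1] [0.594 0.226]
scene hook1 0.64 [438.  384.7] [0.552 0.347]
scene bin2 0.86 [390.4 351.1] [0.547 0.219]
scene bin2 0.68 [441.1 380.3] [0.516 0.343]
scene bin2 0.6 [329.7 316.2] [0.586 0.062]
scene panel 0.72 [320.4 351.3] [0.661 0.108]
scene groove 0.98 [316.3 328. ] [0.666 0.101]
scene carton 0.66 [256.8 194.2] [ 0.48  -0.314]
scene lid_hinge 0.95 [218.2 191.8] [ 0.579 -0.33 ]
scene lid_edge 0.89 [203.6 149.7] [ 0.588 -0.324]
scene tub1 0.92 [241.1 169.2] [ 0.459 -0.4  ]
scene tub1 0.87 [279.4 205. ] [ 0.463 -0.245]
scene tub1 0.73 [253.2 188.3] [ 0.477 -0.332]
scene tub1 0.6 [288.7 158.3] [ 0.343 -0.337]
scene tub1 0.2 [318.6 315.2] [0.604 0.044]
scene tape 0.59 [326.9 232.6] [ 0.431 -0.102]
scene meter 0.95 [388.  290.6] [0.439 0.115]
scene sanitizer 0.77 [169.4 185.7] [ 0.628 -0.497]
scene pot 0.6 [447.  425.8] [0.583 0.414]
top bin1 0.8 [227.6 226.3] [0.553 0.217]
top bin1 0.7
[... 1026 characters left out ...]
5.4 263.8] [ 0.464 -0.241]
top tub1 0.65 [431.2 316.8] [ 0.325 -0.338]
top tub1 0.56 [488.9 207. ] [ 0.627 -0.495]
top tub1 0.51 [424.8 258.8] [ 0.48 -0.32]
top tape 0.7 [423.2 261.7] [ 0.472 -0.317]
top tape 0.66 [343.2 278.5] [ 0.42  -0.101]
top tape 0.22 [262.1 268.3] [0.441 0.118]
top meter 0.69 [170.5 221.7] [0.56  0.371]
top meter 0.63 [260.5 270.4] [0.436 0.122]
top meter 0.2 [269.4 188.4] [0.661 0.107]
top sanitizer 0.95 [491.5 208.3] [ 0.625 -0.504]
top sanitizer 0.52 [423.2 259.5] [ 0.478 -0.317]
top pot 0.87 [154.1 212.2] [0.585 0.416]
top pot 0.66 [395.2 263. ] [ 0.466 -0.241]
top pot 0.56 [262.7 271.6] [0.433 0.116]
[[-0.27  0.   -0.96]
 [ 0.96 -0.   -0.27]
 [-0.   -1.   -0.  ]]
```

```bash
cat >> h.py <<'E'
PAN=[box(0,.037,-.21,.21,0,.195)]
BIN=[box(-.031,.031,-.028,.028,0,.05),box(.031,.044,-.022,.022,.046,.05),box(.04,.044,-.022,.022,.046,.07)]
CAR=[box(-.09,.09,-.125,.125,0,.1)]
def iou(parts,masks,p):
    # masks: list of (cam,mask)
    s=0
    for c,m in masks:
        h=hullmask(c,[T2(p,q) for q in parts]); s+=(h&m).sum()/max(1,(h|m).sum())
    return s/len(masks)
def fit(parts,masks,p0,sc=(.012,.012,.08)):
    best=(iou(parts,masks,p0),np.array(p0,float)); rng=np.random.default_rng(0); sc=np.array(sc)
    for k in range(700):
        q=best[1]+rng.normal(size=3)*sc*(0.995**k+.03)
        v=iou(parts,masks,q)
        if v>best[0]: best=(v,q)
    return best
E
python3 - <<'E'
from h import *
C={};M={}
for n in("scene","top"):
    C[n]=cam(arm.get_image(n))
    for t in("panel","bin1","carton"):
        M[n,t]=arm.silhouettes(t,n)
def pick(n,t,P,tol=25):
    u=proj(C[n],P)[0]; o=[o for o in M[n,t] if np.hypot(*(np.array(o["centre"])-u))<tol]
    return o[0]["pixels"].astype(bool) if o else None
import itertools
for name,t,parts,p0 in [("panel","panel",PAN,(.664,.106,-.03)),("binA","bin1",BIN,(.510,.348,.1)),("binB","bin1",BIN,(.55,.218,.1)),("binC","bin1",BIN,(.583,.064,.1)),("carton","carton",CAR,(.478,-.32,0))]:
    h=dict(panel=.1,carton=.05).get(name,.03)
    ms=[]
    for n in C:
        m=pick(n,t,[p0[0]+.01,p0[1],h],40 if h>.04 else 20)
        if m is not None: ms.append((n,(C[n],m)))
    for sub in ([ms] if len(ms)<2 else [ms,ms[:1],ms[1:]]):
        v,q=fit(parts,[s[1] for s in sub],p0); print(name,[s[0] for s in sub],round(v,3),q.round(4))
# visual overlay
d=arm.get_image("top")["img"].copy()
cv2.imwrite("pics/topcrop.png",cv2.resize(d[140:300,150:520],None,fx=2.1,fy=2.1,interpolation=cv2.INTER_CUBIC)[:,:,::-1])
E
```

```text
panel ['scene', 'top'] 0.908 [0.667  0.102  0.0913]
panel ['scene'] 0.877 [0.669  0.1048 0.1012]
panel ['top'] 0.956 [0.6655 0.1064 0.097 ]
binA ['scene', 'top'] 0.918 [0.5101 0.3471 0.0785]
binA ['scene'] 0.925 [0.5112 0.3465 0.1084]
binA ['top'] 0.93 [0.5108 0.3486 0.103 ]
binB ['top'] 0.962 [0.5522 0.2144 0.1784]
binC ['scene', 'top'] 0.923 [0.5812 0.0614 0.0289]
binC ['scene'] 0.966 [0.5818 0.0608 0.0466]
binC ['top'] 0.902 [0.5799 0.064  0.0319]
carton ['scene', 'top'] 0.731 [ 0.4819 -0.3193 -0.0195]
carton ['scene'] 0.772 [ 0.4828 -0.322  -0.0271]
carton ['top'] 0.706 [ 0.4831 -0.316  -0.0084]
```

View pics/topcrop.png

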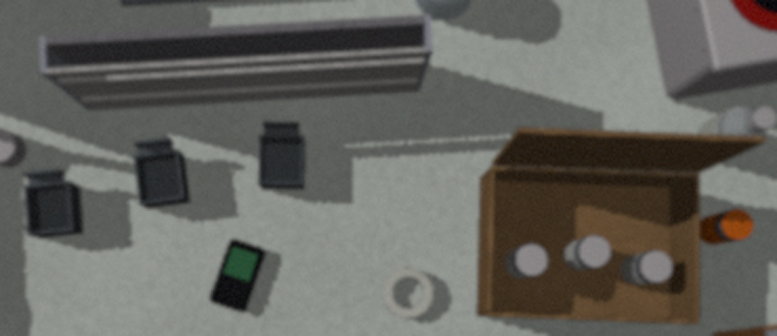

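```bash
cat > plan.py <<'E'
import numpy as np,heapq
obs=np.array([[0,5,0,55],[0,5,75,150],[0,5,170,195],[32,37,0,195]],float)
B=np.array([[-31,31,0,50],[31,44,46,50],[40,44,46,70]],float)
def edge(b,s=1.0):
    x0,x1,z0,z1=b; a=np.arange(x0,x1+.01,s); c=np.arange(z0,z1+.01,s)
    return np.vstack([np.c_[a,a*0+z0],np.c_[a,a*0+z1],np.c_[c*0+x0,c],np.c_[c*0+x1,c]])
pts=np.vstack([np.c_[np.full(26,31.),np.arange(0,51,2.)]]+[edge(b) for b in B[1:]])
def sd(P,bx):
    d=np.full(P.shape[:-1],1e9)
    for x0,x1,z0,z1 in bx:
        dx=np.maximum(x0-P[...,0],P[...,0]-x1);dz=np.maximum(z0-P[...,1],P[...,1]-z1)
        d=np.minimum(d,np.where((dx<0)&(dz<0),np.maximum(dx,dz),np.hypot(np.maximum(dx,0),np.maximum(dz,0))))
    return d
corn=np.array([[0,55],[0,75],[5,55],[5,75],[5,150],[0,150],[0,170],[5,170],[5,195],[0,195]],float)
X=np.arange(-90,-25.);Z=np.arange(85,185.);TH=np.arange(0,61,3.)
clr=np.zeros((len(TH),len(X),len(Z)))
XX,ZZ=np.meshgrid(X,Z,indexing='ij')
for i,t in enumerate(np.radians(TH)):
    c,s=np.cos(t),np.sin(t)
    q=pts@np.array([[c,-s],[s,c]])   # x'=c x+s z ; z'=-s x+c z
    d=sd(XX[...,None,None]*[1,0]+ZZ[...,None,None]*[0,1]+q,obs).min(-1)
    k=corn-np.stack([XX,ZZ],-1)[...,None,:]
    kb=np.stack([c*k[...,0]-s*k[...,1],s*k[...,0]+c*k[...,1]],-1)
    clr[i]=np.minimum(d,sd(kb,B).min(-1))
st=(15,0,50)   # 45deg, x=-90, z=135
goal=(0,int(-34+90),int(105-85))
print("goal clr",clr[goal])
def solve(m):
    dist={st:0};pr={};h=[(0,st)]
    while h:
        d,n=heapq.heappop(h)
        if d>dist[n]:continue
        if n==goal:break
        for a in(-1,0,1):
            for b in(-1,0,1):
                for c in(-1,0,1):
                    k=(n[0]+a,n[1]+b,n[2]+c)
                    if min(k)<0 or k[0]>=len(TH) or k[1]>=len(X) or k[2]>=len(Z) or clr[k]<m: continue
                    w=(abs(a)+np.hypot(b,c))*(1+8/max(clr[k],.2)**1.5)
                    if d+w<dist.get(k,1e18): dist[k]=d+w;pr[k]=n;heapq.heappush(h,(d+w,k))
    if goal not in pr: return None
    p=[goal]
    while p[-1]!=st:p.append(pr[p[-1]])
    return p[::-1]
for m in(2,1.5,1.2,1,.8,.5,.3,.1):
    p=solve(m)
    print(m,p and len(p))
    if p: break
for k in p[::1]: print(TH[k[0]],X[k[1]],Z[k[2]],round(clr[k],1),end=' | ')
E
python3 plan.py
```

```text
goal clr 1.0
2 None
1.5 None
1.2 None
1 74
45.0 -90.0 135.0 10.0 | 42.0 -90.0 135.0 12.9 | 39.0 -90.0 135.0 14.4 | 39.0 -89.0 135.0 13.6 | 39.0 -88.0 135.0 12.8 | 39.0 -87.0 135.0 12.1 | 39.0 -86.0 135.0 11.4 | 39.0 -85.0 135.0 10.7 | 39.0 -84.0 135.0 10.1 | 39.0 -83.0 135.0 9.4 | 39.0 -82.0 135.0 8.8 | 39.0 -81.0 135.0 8.2 | 39.0 -80.0 135.0 7.5 | 39.0 -79.0 135.0 6.9 | 39.0 -78.0 135.0 6.4 | 39.0 -77.0 135.0 6.1 | 39.0 -76.0 135.0 5.6 | 39.0 -75.0 135.0 4.8 | 39.0 -74.0 136.0 4.7 | 39.0 -73.0 136.0 3.9 | 39.0 -72.0 137.0 3.8 | 39.0 -71.0 137.0 3.0 | 39.0 -70.0 138.0 2.8 | 39.0 -69.0 139.0 2.1 | 39.0 -68.0 140.0 2.1 | 39.0 -67.0 141.0 2.3 | 39.0 -66.0 142.0 2.3 | 39.0 -65.0 143.0 2.1 | 39.0 -64.0 144.0 2.2 | 39.0 -63.0 145.0 2.9 | 39.0 -62.0 145.0 3.1 | 39.0 -61.0 145.0 3.1 | 39.0 -60.0 145.0 3.1 | 36.0 -59.0 144.0 3.5 | 36.0 -58.0 143.0 4.4 | 36.0 -57.0 142.0 3.4 | 33.0 -56.0 141.0 4.6 | 33.0 -55.0 140.0 5.0 | 33.0 -54.0 139.0 4.6 | 30.0 -54.0 138.0 4.7 | 30.0 -53.0 137.0 5.1 | 30.0 -52.0 136.0 5.4 | 30.0 -51.0 135.0 5.0 | 27.0 -51.0 134.0 5.2 | 27.0 -50.0 133.0 5.7 | 27.0 -50.0 132.0 5.0 | 24.0 -50.0 131.0 5.6 | 24.0 -49.0 130.0 5.6 | 24.0 -49.0 129.0 4.9 | 21.0 -48.0 128.0 5.6 | 21.0 -47.0 127.0 4.6 | 18.0 -46.0 126.0 5.1 | 18.0 -45.0 125.0 4.1 | 15.0 -44.0 124.0 4.6 | 15.0 -43.0 123.0 3.5 | 12.0 -42.0 122.0 4.0 | 12.0 -42.0 121.0 4.1 | 12.0 -41.0 120.0 2.9 | 9.0 -40.0 119.0 3.5 | 9.0 -40.0 118.0 3.5 | 9.0 -39.0 117.0 2.4 | 6.0 -38.0 116.0 2.9 | 6.0 -37.0 115.0 2.1 | 3.0 -36.0 114.0 2.0 | 3.0 -35.0 113.0 2.0 | 3.0 -34.0 113.0 1.0 | 0.0 -33.0 112.0 2.0 | 0.0 -33.0 111.0 2.0 | 0.0 -33.0 110.0 2.0 | 0.0 -33.0 109.0 2.0 | 0.0 -33.0 108.0 2.0 | 0.0 -33.0 107.0 2.0 | 0.0 -33.0 106.0 2.0 | 0.0 -34.0 105.0 1.0 |
```

```bash
cat >> h.py <<'E'
def tool(psi,al):
    x=np.array([-np.sin(psi),np.cos(psi),0]); y=np.array([np.cos(psi)*np.sin(al),np.sin(psi)*np.sin(al),-np.cos(al)])
    return np.c_[x,y,np.cross(x,y)]
def rows(tg,dp=1,dr=3):
    "tg: (pos,psi,alpha,grip,n) -> n interpolated rows each, from the measured pose"
    s=arm.observe(); p0=np.array(s["ee_pos"]);R0=R.from_quat(s["eef_rot"])
    P,Q=p0,R0; out=[]
    for pos,psi,al,g,n in tg:
        pos=np.array(pos,float);q=R.from_matrix(tool(psi,al)); w=(Q.inv()*q).as_rotvec()
        print("seg mm/row %.0f deg/row %.1f"%(1e3*np.linalg.norm(pos-P)/n,np.degrees(np.linalg.norm(w))/n))
        for k in range(1,n+1):
            a=k/n; p=P+a*(pos-P); r=Q*R.from_rotvec(w*a)
            out.append([round(float(v),dp) for v in R0.inv().apply(p-p0)*1e3]+[round(float(v),dr) for v in (R0.inv()*r).as_rotvec()]+[g])
        P,Q=pos,q
    for o in out: print(str(o).replace(" ","")+",",end="")
    print()
def st():
    s=arm.observe();m=R.from_quat(s["eef_rot"]).as_matrix()
    print("t%.2f"%s["time"],"p",np.round(s["ee_pos"],4),"psi %.3f al %.3f"%(np.arctan2(-m[0,0],m[1,0]),np.arccos(-m[2,1])),"roll %.3f"%m[2,0],"F",np.round(s["wrist_force"],1),"w",round(s["width"],3),"q",np.round(s["q"],2))
    return s
A=np.pi/4; TX,TZ=-.002,.032     # grasp point in the bin
def binpt(b,x,z,y=0):
    return T2(b,[x,y,z])[0]
def pre(b,d,al=A):
    g=binpt(b,TX,TZ); return g-d*tool(b[2],al)[:,1]
E
python3 - <<'E'
from h import *
b=(.581,.0615,.036)
print(pre(b,0),pre(b,.1))
rows([((.3,-.3,.3),0,.2,80,5),(pre(b,.1),b[2],A,80,6)],0,2)
E
```

```text
[0.5790013  0.06142802 0.032     ] [0.50833643 0.05888298 0.10271068]
seg mm/row 56 deg/row 3.9
seg mm/row 77 deg/row 5.6
[36.0,-10.0,-41.0,-0.04,0.05,0.01,80],[72.0,-20.0,-83.0,-0.08,0.11,0.01,80],[108.0,-30.0,-124.0,-0.12,0.16,0.02,80],[144.0,-40.0,-166.0,-0.16,0.22,0.02,80],[180.0,-50.0,-207.0,-0.2,0.27,0.03,80],[228.0,-17.0,-257.0,-0.3,0.27,0.04,80],[276.0,16.0,-307.0,-0.39,0.26,0.05,80],[324.0,49.0,-356.0,-0.49,0.25,0.06,80],[372.0,82.0,-406.0,-0.59,0.24,0.07,80],[421.0,115.0,-456.0,-0.68,0.24,0.08,80],[469.0,148.0,-505.0,-0.78,0.23,0.09,80],
```

{"method": "send_rows", "body": {"series": [[36,-10,-41,-0.04,0.05,0.01,80],[72,-20,-83,-0.08,0.11,0.01,80],[108,-30,-124,-0.12,0.16,0.02,80],[144,-40,-166,-0.16,0.22,0.02,80],[180,-50,-207,-0.2,0.27,0.03,80],[228,-17,-257,-0.3,0.27,0.04,80],[276,16,-307,-0.39,0.26,0.05,80],[324,49,-356,-0.49,0.25,0.06,80],[372,82,-406,-0.59,0.24,0.07,80],[421,115,-456,-0.68,0.24,0.08,80],[469,148,-505,-0.78,0.23,0.09,80],[469,148,-505,-0.78,0.23,0.09,80]]}}

```text
time: 3.45
ee_pos: [0.4586, -0.0465, 0.1943]
eef_rot: [0.629, 0.664, -0.286, -0.284]
wrist_force: [4.8, 9.1, 5.9]
width: 0.938
```

```bash
python3 - <<'E'
from h import *
st(); arm.get_image("top")
for n in ("top","scene"):
    c=cam(arm.get_image(n))
    for t,z in(("bin1",0),("hook1",.07)):
        for o in arm.place_of(t,n)[:4]: print(n,t,round(o["p"],2),unproj(c,o["centre"],z)[0].round(3))
st()
b=(.581,.0615,.036)
rows([(pre(b,.02),b[2],A,80,3),(pre(b,0),b[2],A,80,2),(pre(b,0),b[2],A,56,4)])
E
```

```text
t3.45 p [ 0.4586 -0.0465  0.1943] psi 0.046 al 0.741 roll 0.018 F [4.8 9.1 5.9] w 0.938 q [ 0.14 -0.3  -1.09  0.92 -0.07 -2.57]
top bin1 0.91 [0.55  0.216 0.   ]
top bin1 0.86 [0.579 0.057 0.   ]
top bin1 0.57 [0.509 0.341 0.   ]
top hook1 0.9 [0.634 0.068 0.07 ]
top hook1 0.74 [0.555 0.349 0.07 ]
top hook1 0.62 [0.6   0.216 0.07 ]
scene bin1 0.82 [0.585 0.066 0.   ]
scene bin1 0.64 [0.553 0.214 0.   ]
scene bin1 0.55 [0.513 0.341 0.   ]
scene hook1 0.9 [0.596 0.225 0.07 ]
scene hook1 0.89 [0.559 0.351 0.07 ]
scene hook1 0.46 [ 0.509 -0.478  0.07 ]
t3.80 p [ 0.4582 -0.0479  0.1934] psi 0.045 al 0.740 roll 0.018 F [ 0.1 -0.1 -0.8] w 0.935 q [ 0.14 -0.3  -1.09  0.91 -0.07 -2.57]
seg mm/row 71 deg/row 0.9
seg mm/row 10 deg/row 0.0
seg mm/row 0 deg/row 0.0
[33.7,61.8,6.1,-0.015,-0.002,0.006,80],[67.5,123.5,12.1,-0.03,-0.004,0.013,80],[101.2,185.3,18.2,-0.046,-0.005,0.019,80],[101.1,195.2,17.8,-0.046,-0.005,0.019,80],[100.9,205.2,17.3,-0.046,-0.005,0.019,80],[100.9,205.2,17.3,-0.046,-0.005,0.019,56],[100.9,205.2,17.3,-0.046,-0.005,0.019,56],[100.9,205.2,17.3,-0.046,-0.005,0.019,56],[100.9,205.2,17.3,-0.046,-0.005,0.019,56],
```

```bash
cat > kin.py <<'E'
from h import *
lo=np.array([-2.95,-1.21,-1.09,-2.87,-2.94,-3.05]);hi=np.array([2.95,1.97,1.5,1.71,-.07,3.05])
def E(ax,a): return R.from_euler(ax,a).as_matrix()
def fk(q,k,s4=1,s6=1):
    h,L2,L3,d,Lt=k[:5]; a3=k[5] if len(k)>5 else 0
    r=E('z',q[0]);p=np.array([0,0,h])
    r=r@E('y',q[1]);p=p+r@[0,0,L2]
    r=r@E('y',-q[2]);p=p+r@[0,0,a3]; r=r@E('x',s4*q[3]);p=p+r@[L3,-d,0]
    r=r@E('y',-q[4]);p=p+r@[Lt,0,0]; r=r@E('x',s6*q[5])
    return p,r
E
python3 - <<'E'
from kin import *
s=st();np.set_printoptions(precision=4,suppress=True)
S=[(np.array([-1.01139170e+00,2.55780137e-01,1.06973541e-01,-4.61777784e-04,-1.42392934,-2.84579307e-01]),np.array([0.14916626,-0.5288901,0.24936801]),R.from_quat([0.42623194,0.56415708,-0.56336769,-0.42739908]).as_matrix()),
(np.array(s["q"]),np.array(s["ee_pos"]),R.from_quat(s["eef_rot"]).as_matrix())]
for s4 in(1,-1):
  for s6 in(1,-1):
    f=lambda k:np.concatenate([fk(q,k,s4,s6)[0]-p for q,p,_ in S])
    o=least_squares(f,[.2,.41,.43,.15,.3,0.])
    print(s4,s6,o.cost**.5,o.x)
    M=[fk(q,o.x,s4,s6)[1].T@r for q,_,r in S]; print(M[0].round(3).tolist(),M[1].round(3).tolist())
E
```

```text
t3.80 p [ 0.4582 -0.0479  0.1934] psi 0.045 al 0.740 roll 0.018 F [ 0.1 -0.1 -0.8] w 0.935 q [ 0.14 -0.3  -1.09  0.91 -0.07 -2.57]
1 1 1.1409054143500046e-08 [ 39.5566 -22.4221   8.7934   0.1544  -0.3431 -16.8402]
[[-0.0, 1.0, 0.001], [0.539, 0.001, -0.842], [-0.842, 0.0, -0.539]] [[0.104, 0.994, 0.009], [-0.166, 0.009, 0.986], [0.981, -0.104, 0.166]]
1 -1 1.1409054143500046e-08 [ 39.5566 -22.4221   8.7934   0.1544  -0.3431 -16.8402]
[[-0.0, 1.0, 0.001], [0.0, 0.001, -1.0], [-1.0, -0.0, -0.0]] [[0.104, 0.994, 0.009], [-0.964, 0.099, 0.248], [0.246, -0.034, 0.969]]
-1 1 8.567698083492255e-10 [ 0.1482  0.5207  0.4008  0.1544  0.3431 -0.    ]
[[-0.0, 1.0, -0.0], [0.539, 0.0, -0.842], [-0.842, -0.0, -0.539]] [[0.0, 1.0, 0.0], [-0.914, 0.0, -0.406], [-0.406, -0.0, 0.914]]
-1 -1 8.567698083492255e-10 [ 0.1482  0.5207  0.4008  0.1544  0.3431 -0.    ]
[[-0.0, 1.0, -0.0], [-0.0, -0.0, -1.0], [-1.0, -0.0, 0.0]] [[0.0, 1.0, 0.0], [0.0, 0.0, -1.0], [-1.0, 0.0, -0.0]]
```

```bash
cat >> kin.py <<'E'
K=[.1482,.5207,.4008,.1544,.3431]
M=np.array([[0,1,0],[0,0,-1],[-1,0,0]],float)
def FK(q):
    p,r=fk(q,K,-1,-1); return p,r@M
def ik(p,Rm,n=40,seeds=None,tol=1e-4):
    sol=[]; rng=np.random.default_rng(1)
    f=lambda q:(lambda P,Q:np.r_[P-p,.3*R.from_matrix(Q.T@Rm).as_rotvec()])(*FK(q))
    for i in range(n if seeds is None else len(seeds)):
        q0=rng.uniform(lo,hi) if seeds is None else np.clip(seeds[i],lo+1e-6,hi-1e-6)
        o=least_squares(f,q0,bounds=(lo,hi),max_nfev=60)
        if o.cost<tol**2 and not any(np.abs(o.x-s).max()<.05 for s in sol): sol.append(o.x)
    return sol
def marg(q): return np.minimum(q-lo,hi-q).min()
def both(psi,al): return tool(psi,al), tool(psi,al)*[-1,1,-1]
E
python3 - <<'E'
from kin import *
np.set_printoptions(precision=2,suppress=True)
pan=(.666,.105,.095)
print("picks")
for nm,b in(("C",(.581,.0615,.036)),("A",(.5105,.3475,.095)),):
  for ad in(20,45):
    a=np.radians(ad); p=binpt(b,TX,TZ)
    for fl in(0,1): print(nm,ad,fl,*[(q,round(marg(q),2)) for q in ik(p,both(b[2],a)[fl],25)])
print("hang")
for y in(-.12,.12):
  for ad in(0,20,45):
    a=np.radians(ad); p=T2(pan,[-.034,y,.135])[0]
    for fl in(0,1): print(y,ad,fl,*[(q,round(marg(q),2)) for q in ik(p,both(pan[2],a)[fl],25)])
E
```

```text
picks
C 20 0 (array([ 0.43,  0.31, -0.64,  0.43, -0.32, -2.35]), np.float64(0.25))
C 20 1 (array([ 0.43,  0.31, -0.64,  0.43, -0.32,  0.79]), np.float64(0.25))
C 45 0
C 45 1
A 20 0 (array([ 0.95,  0.39, -0.57,  0.63, -0.46, -2.98]), np.float64(0.07))
A 20 1 (array([ 0.95,  0.39, -0.57,  0.63, -0.46,  0.17]), np.float64(0.39))
A 45 0
A 45 1
hang
-0.12 0 0 (array([ 0.21,  0.49,  0.16,  0.  , -1.24, -1.69]), np.float64(1.17))
-0.12 0 1 (array([ 0.21,  0.49,  0.16,  0.  , -1.24,  1.45]), np.float64(1.17))
-0.12 20 0 (array([ 0.24,  0.29, -0.23,  0.08, -0.71, -1.77]), np.float64(0.64))
-0.12 20 1 (array([ 0.24,  0.29, -0.23,  0.08, -0.71,  1.37]), np.float64(0.64))
-0.12 45 0
-0.12 45 1
0.12 0 0 (array([ 0.58,  0.52,  0.21,  0.  , -1.26, -2.05]), np.float64(1.0))
0.12 0 1 (array([ 0.58,  0.52,  0.21,  0.  , -1.26,  1.09]), np.float64(1.19))
0.12 20 0 (array([ 0.67,  0.33, -0.26,  0.29, -0.71, -2.34]), np.float64(0.64))
0.12 20 1 (array([ 0.67,  0.33, -0.26,  0.29, -0.71,  0.8 ]), np.float64(0.64))
0.12 45 0
0.12 45 1
```

```bash
cat >> kin.py <<'E'
A=np.radians(18); TX,TZ=-.005,.036; FL=1
def tl(psi,al,fl=None): return both(psi,al)[FL if fl is None else fl]
def gpos(b,d=0,al=None):
    al=A if al is None else al
    return T2(b,[TX,0,TZ])[0]-d*tool(b[2],al)[:,1]
VM=.125*.7*np.array([2.57,2.57,3.14,3.14,3.14,3.14])
def traj(segs,dp=1,dr=3):
    """segs: ('J'|'L', pos, rotmat, grip, n). Prints rows from the measured pose + checks."""
    s=arm.observe();p0=np.array(s["ee_pos"]);R0=R.from_quat(s["eef_rot"]);q=np.array(s["q"])
    P,Q=p0,R0;out=[];mm=9;mv=0;rot=0;lin=0
    for typ,pos,rm,g,n in segs:
        pos=np.array(pos,float);rt=R.from_matrix(rm)
        if typ=='J':
            c=ik(pos,rm,seeds=[q,np.array([.3,.3,-.2,.1,-.8,q[5]])]) or ik(pos,rm,30)
            qt=min(c,key=lambda x:np.abs(x-q).max()) if c else None
            if qt is None: print("NO IK",pos);return
        q1=q
        for k in range(1,n+1):
            a=k/n
            if typ=='J': qn=q1+a*(qt-q1);p,m=FK(qn);r=R.from_matrix(m)
            else:
                p=P+a*(pos-P);r=Q*R.from_rotvec((Q.inv()*rt).as_rotvec()*a)
                c=ik(p,r.as_matrix(),seeds=[q],tol=5e-4)
                if not c: print("NO IK at L",k,p);return
                qn=c[0]
            mv=max(mv,(np.abs(qn-q)/VM).max());mm=min(mm,marg(qn));q=qn
            d=np.r_[R0.inv().apply(p-p0)*1e3,(R0.inv()*r).as_rotvec()]
            if out: lin=max(lin,np.linalg.norm(d[:3]-last[:3])); rot=max(rot,np.degrees((R.from_rotvec(last[3:]).inv()*R.from_rotvec(d[3:])).magnitude()))
            last=d
            out.append([round(float(v),dp) for v in d[:3]]+[round(float(v),dr) for v in d[3:]]+[g])
        P,Q=pos,rt
    print("rows",len(out),"minmargin %.2f speed %.2f mm/row %.0f deg/row %.1f"%(mm,mv,lin,rot),"qend",q.round(2))
    print("["+",".join(str(o).replace(" ","") for o in out)+"]")
E
python3 - <<'E'
from kin import *
st()
b=(.581,.0615,.036)
traj([('L',(.42,-.03,.28),tl(0,.45,0),80,3),('J',(.42,.03,.28),tl(0,0),80,20)],0,2)
print(gpos(b,.09),gpos(b))
E
```

```text
t3.80 p [ 0.4582 -0.0479  0.1934] psi 0.045 al 0.740 roll 0.018 F [ 0.1 -0.1 -0.8] w 0.935 q [ 0.14 -0.3  -1.09  0.91 -0.07 -2.57]
rows 23 minmargin 0.22 speed 1.67 mm/row 32 deg/row 9.3 qend [ 0.45 -0.01 -0.13  0.   -1.46  1.12]
[[7.0,-30.0,-10.0,0.1,0.01,0.01,80],[14.0,-59.0,-20.0,0.19,0.02,0.03,80],[21.0,-89.0,-31.0,0.29,0.03,0.04,80],[23.0,-88.0,-31.0,0.31,-0.13,0.02,80],[25.0,-88.0,-31.0,0.34,-0.28,-0.01,80],[27.0,-88.0,-31.0,0.36,-0.43,-0.04,80],[29.0,-87.0,-31.0,0.38,-0.58,-0.07,80],[31.0,-87.0,-31.0,0.4,-0.74,-0.11,80],[34.0,-87.0,-31.0,0.41,-0.89,-0.15,80],[36.0,-86.0,-31.0,0.43,-1.04,-0.19,80],[39.0,-86.0,-31.0,0.44,-1.19,-0.24,80],[42.0,-86.0,-31.0,0.44,-1.34,-0.3,80],[45.0,-86.0,-31.0,0.44,-1.49,-0.35,80],[48.0,-86.0,-31.0,0.44,-1.64,-0.42,80],[52.0,-86.0,-31.0,0.43,-1.78,-0.48,80],[55.0,-86.0,-31.0,0.41,-1.93,-0.55,80],[58.0,-86.0,-31.0,0.39,-2.08,-0.62,80],[62.0,-86.0,-31.0,0.36,-2.22,-0.7,80],[66.0,-86.0,-31.0,0.32,-2.36,-0.78,80],[69.0,-86.0,-32.0,0.27,-2.5,-0.86,80],[73.0,-86.0,-32.0,0.21,-2.63,-0.95,80],[77.0,-86.0,-32.0,0.14,-2.77,-1.03,80],[81.0,-86.0,-32.0,0.05,-2.9,-1.12,80]]
[0.54820973 0.06031904 0.12159509] [0.57600324 0.06132004 0.036     ]
```

{"method": "send_rows", "body": {"series": [[7,-30,-10,0.1,0.01,0.01,80],[14,-59,-20,0.19,0.02,0.03,80],[21,-89,-31,0.29,0.03,0.04,80],[21,-89,-31,0.29,0.03,0.04,80],[23,-88,-31,0.31,-0.13,0.02,80],[25,-88,-31,0.34,-0.28,-0.01,80],[27,-88,-31,0.36,-0.43,-0.04,80],[29,-87,-31,0.38,-0.58,-0.07,80],[31,-87,-31,0.4,-0.74,-0.11,80],[34,-87,-31,0.41,-0.89,-0.15,80],[36,-86,-31,0.43,-1.04,-0.19,80],[39,-86,-31,0.44,-1.19,-0.24,80]]}}

```text
time: 5.3
ee_pos: [0.4213, -0.0113, 0.2782]
eef_rot: [0.209, 0.7, -0.682, -0.019]
wrist_force: [0.7, 0.0, -0.0]
width: 0.941
```

```bash
python3 - <<'E'
from kin import *
st()
b=(.581,.0615,.036)
traj([('J',gpos(b,.09),tl(b[2],A),80,12)],0,2)
E
```

```text
t5.30 p [ 0.4213 -0.0113  0.2782] psi 1.235 al 0.271 roll -0.259 F [ 0.7  0.  -0. ] w 0.941 q [ 0.47 -0.21 -0.39  0.15 -1.16 -0.84]
rows 12 minmargin 0.58 speed 0.55 mm/row 18 deg/row 9.3 qend [ 0.47  0.15 -0.49  0.22 -0.65  0.98]
[[-7.0,14.0,-9.0,-0.0,-0.16,0.0,80],[-14.0,29.0,-18.0,-0.0,-0.32,0.01,80],[-21.0,43.0,-27.0,-0.0,-0.48,0.01,80],[-26.0,58.0,-36.0,-0.0,-0.64,0.02,80],[-32.0,74.0,-44.0,-0.0,-0.8,0.02,80],[-36.0,89.0,-53.0,-0.0,-0.96,0.03,80],[-40.0,104.0,-60.0,-0.0,-1.12,0.03,80],[-44.0,120.0,-68.0,-0.0,-1.28,0.04,80],[-47.0,136.0,-76.0,-0.0,-1.44,0.04,80],[-49.0,152.0,-83.0,0.0,-1.61,0.05,80],[-51.0,167.0,-90.0,0.0,-1.77,0.06,80],[-52.0,183.0,-97.0,0.0,-1.93,0.06,80]]
```

Kinematics fitted and following well.

{"method": "send_rows", "body": {"series": [[-7,14,-9,0,-0.16,0,80],[-14,29,-18,0,-0.32,0.01,80],[-21,43,-27,0,-0.48,0.01,80],[-26,58,-36,0,-0.64,0.02,80],[-32,74,-44,0,-0.8,0.02,80],[-36,89,-53,0,-0.96,0.03,80],[-40,104,-60,0,-1.12,0.03,80],[-44,120,-68,0,-1.28,0.04,80],[-47,136,-76,0,-1.44,0.04,80],[-49,152,-83,0,-1.61,0.05,80],[-51,167,-90,0,-1.77,0.06,80],[-52,183,-97,0,-1.93,0.06,80]]}}

```text
time: 6.8
ee_pos: [0.5487, 0.0598, 0.1219]
eef_rot: [-0.424, 0.408, -0.561, 0.582]
wrist_force: [0.3, -0.4, 0.1]
width: 0.937
```

```bash
python3 - <<'E'
from kin import *
st()
b=(.581,.0615,.036)
traj([('L',gpos(b,0),tl(b[2],A),80,4),('L',gpos(b),tl(b[2],A),80,1),('L',gpos(b),tl(b[2],A),50,5)])
E
```

```text
t6.80 p [0.5487 0.0598 0.1219] psi -3.104 al 0.313 roll 0.000 F [ 0.3 -0.4  0.1] w 0.937 q [ 0.47  0.15 -0.49  0.21 -0.65  0.99]
rows 10 minmargin 0.34 speed 0.22 mm/row 23 deg/row 0.0 qend [ 0.44  0.31 -0.57  0.31 -0.41  0.9 ]
[[-0.1,22.5,-0.1,0.0,0.0,-0.0,80],[-0.3,45.1,-0.2,0.001,0.001,-0.0,80],[-0.4,67.6,-0.3,0.001,0.001,-0.0,80],[-0.5,90.1,-0.4,0.002,0.001,-0.0,80],[-0.5,90.1,-0.4,0.002,0.001,-0.0,80],[-0.5,90.1,-0.4,0.002,0.001,-0.0,50],[-0.5,90.1,-0.4,0.002,0.001,-0.0,50],[-0.5,90.1,-0.4,0.002,0.001,-0.0,50],[-0.5,90.1,-0.4,0.002,0.001,-0.0,50],[-0.5,90.1,-0.4,0.002,0.001,-0.0,50]]
```

{"method": "send_rows", "body": {"series": [[0,22.5,0,0,0,0,80],[0,45,0,0,0,0,80],[-0.5,67.5,-0.5,0,0,0,80],[-0.5,90,-0.5,0,0,0,80],[-0.5,90,-0.5,0,0,0,80],[-0.5,90,-0.5,0,0,0,50],[-0.5,90,-0.5,0,0,0,50],[-0.5,90,-0.5,0,0,0,50],[-0.5,90,-0.5,0,0,0,50],[-0.5,90,-0.5,0,0,0,50],[-0.5,90,-0.5,0,0,0,50]]}}

```text
time: 8.18
ee_pos: [0.5766, 0.0614, 0.0382]
eef_rot: [-0.422, 0.409, -0.563, 0.582]
wrist_force: [-2.2, 1.1, 6.1]
width: 0.644
```

```bash
cat >> kin.py <<'E'
def bw(pan,yy,deg,x,z,gx=0,gz=0):
    "tool pose with the bin (origin x,z mm in the panel frame, tilt deg) gripped at TX+gx,TZ+gz"
    t=np.radians(deg);c,s=np.cos(t),np.sin(t)
    lx,lz=(TX+gx),(TZ+gz)
    return T2(pan,[x/1e3+c*lx+s*lz,yy,z/1e3-s*lx+c*lz])[0],tl(pan[2],A-t)
E
python3 - <<'E'
from kin import *
st()
pan=(.666,.105,.095)
b=(.581,.0615,.036)
p=gpos(b)+[-.03,0,.03]
P,Rm=bw(pan,-.12,39,-100,138)
traj([('L',p,tl(b[2],A),50,2),('L',P+[-.02,0,.0],Rm,50,8)],1,3)
# feasibility of insertion end
for y in(-.12,0,.12):
  for w in((39,-60,145),(21,-47.5,127.5),(0,-33.5,105)):
    P,Rm=bw(pan,y,*w); print(y,w,P.round(3),[(q.round(2),round(marg(q),2)) for q in ik(P,Rm,12)])
c=cam(arm.get_image("top"));d=arm.get_image("top")["img"]
cv2.imwrite("pics/g1.png",cv2.resize(d[130:280,140:380],None,fx=3,fy=3,interpolation=cv2.INTER_CUBIC)[:,:,::-1])
E
```

```text
t8.18 p [0.5766 0.0614 0.0382] psi -3.109 al 0.315 roll -0.001 F [-2.2  1.1  6.1] w 0.644 q [ 0.44  0.31 -0.57  0.3  -0.42  0.9 ]
rows 10 minmargin 0.38 speed 0.69 mm/row 21 deg/row 4.9 qend [ 0.21  0.59  0.38 -0.04 -1.72  1.46]
[[-0.5,-18.0,-10.2,-0.001,-0.002,-0.0,50],[-0.9,-36.0,-20.5,-0.001,-0.003,-0.0,50],[9.6,-47.2,-13.2,-0.086,-0.011,-0.0,50],[20.2,-58.3,-5.9,-0.171,-0.018,-0.001,50],[30.7,-69.5,1.4,-0.256,-0.026,-0.001,50],[41.3,-80.7,8.7,-0.341,-0.033,-0.001,50],[51.8,-91.9,16.0,-0.426,-0.041,-0.002,50],[62.3,-103.1,23.3,-0.511,-0.048,-0.002,50],[72.9,-114.3,30.6,-0.597,-0.056,-0.002,50],[83.4,-125.5,37.9,-0.682,-0.063,-0.003,50]]
-0.12 (39, -60, 145) [ 0.636 -0.018  0.176] [(array([ 0.2 ,  0.72,  0.63, -0.04, -1.84,  1.47]), np.float64(0.87))]
-0.12 (21, -47.5, 127.5) [ 0.638 -0.018  0.163] [(array([ 0.21,  0.5 ,  0.25, -0.01, -1.37,  1.45]), np.float64(1.25))]
-0.12 (0, -33.5, 105) [ 0.639 -0.018  0.141] [(array([ 0.24,  0.3 , -0.19,  0.06, -0.77,  1.39]), np.float64(0.7))]
0 (39, -60, 145) [0.625 0.101 0.176] [(array([ 0.35,  0.72,  0.64, -0.1 , -1.85,  1.3 ]), np.float64(0.86))]
0 (21, -47.5, 127.5) [0.627 0.101 0.163] [(array([ 0.4 ,  0.49,  0.24, -0.02, -1.37,  1.27]), np.float64(1.26))]
0 (0, -33.5, 105) [0.628 0.101 0.141] [(array([ 0.46,  0.29, -0.24,  0.16, -0.76,  1.1 ]), np.float64(0.69))]
0.12 (39, -60, 145) [0.614 0.221 0.176] [(array([ 0.5 ,  0.75,  0.73, -0.15, -1.89,  1.14]), np.float64(0.77))]
0.12 (21, -47.5, 127.5) [0.616 0.221 0.163] [(array([ 0.57,  0.53,  0.31, -0.02, -1.4 ,  1.1 ]), np.float64(1.19))]
0.12 (0, -33.5, 105) [0.616 0.221 0.141] [(array([ 0.67,  0.33, -0.21,  0.24, -0.78,  0.85]), np.float64(0.71))]
```

View pics/g1.png

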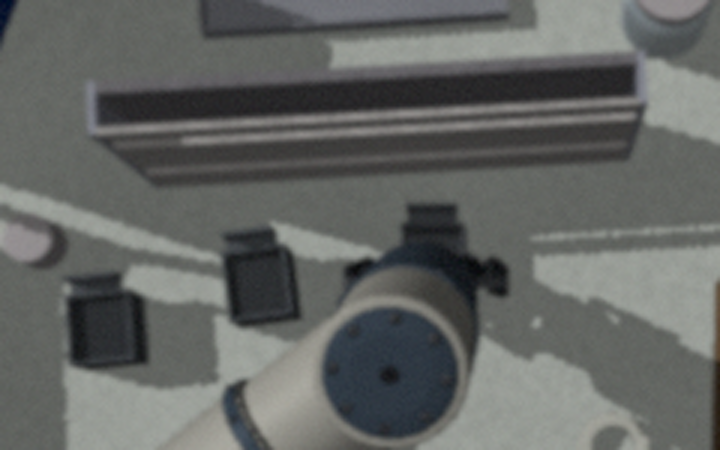

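{"method": "send_rows", "body": {"series": [[-0.5,-18,-10,0,0,0,50],[-1,-36,-20.5,0,0,0,50],[9.5,-47,-13,-0.086,-0.01,0,50],[20,-58.5,-6,-0.17,-0.018,0,50],[30.5,-69.5,1.5,-0.256,-0.026,0,50],[41.5,-80.5,8.5,-0.34,-0.033,0,50],[52,-92,16,-0.426,-0.041,0,50],[62.5,-103,23.5,-0.511,-0.048,0,50],[73,-114.5,30.5,-0.597,-0.056,0,50],[83.5,-125.5,38,-0.682,-0.063,0,50],[83.5,-125.5,38,-0.682,-0.063,0,50]]}}

```text
time: 9.65
ee_pos: [0.5772, -0.0228, 0.1668]
eef_rot: [0.609, -0.556, 0.38, -0.418]
wrist_force: [-0.2, 0.8, -2.0]
width: 0.644
```

```bash
python3 - <<'E'
from kin import *
s=st()
p,r=np.array(s["ee_pos"]),R.from_quat(s["eef_rot"]).as_matrix()
pan=(.666,.105,.095)
# predicted hook point in world from the grip, vs cameras
bz=R.from_matrix(r*[-1,1,-1] if FL else r) # unflipped tool frame: x jaw,y fingers,z
al=A; Rb=bz.as_matrix()@np.linalg.inv(tool(0,al))
o=p-Rb@[TX,0,.0375]; hk=o+Rb@[.042,0,.07]
print("origin",o,"hook",hk,"tilt",np.degrees(np.arccos(Rb[2,2])))
pi=R.from_euler('z',pan[2]).as_matrix().T@(o-[pan[0],pan[1],0]);print("in panel",pi*1e3)
for n in("top","scene"):
    d=arm.get_image(n);c=cam(d)
    print(n,"pred",proj(c,[o,hk]).round(1).tolist(),[ (round(x["p"],2),np.round(x["centre"],1).tolist()) for x in arm.place_of("hook1",n)])
    if n=="scene":
        u=proj(c,hk)[0].astype(int); im=d["img"][u[1]-75:u[1]+75,max(0,u[0]-100):u[0]+100]
        cv2.imwrite("pics/g2.png",cv2.resize(im,None,fx=4,fy=4,interpolation=cv2.INTER_CUBIC)[:,:,::-1]);print(u)
gz=.0015
W=[(39,-80,135),(39,-72,137),(39,-68,140),(39,-64,144),(39,-60,145)]
traj([('L',*bw(pan,-.12,*w,0,gz),50,1 if i else 3) for i,w in enumerate(W)])
E
```

```text
t9.65 p [ 0.5772 -0.0228  0.1668] psi -3.048 al 0.370 roll -0.003 F [-0.2  0.8 -2. ] w 0.644 q [ 0.2   0.6   0.38 -0.04 -1.72  1.46]
origin [ 0.55745529 -0.024569    0.13454256] hook [ 0.63391096 -0.01748575  0.16226182] tilt 39.186448947355245
in panel [-120.34582337 -118.68851342  134.54255563]
top pred [[316.6, 219.9], [314.6, 186.5]] [(0.97, [168.0, 221.3]), (0.4, [153.3, 212.7]), (0.19, [454.4, 269.9])]
scene pred [[311.7, 259.6], [288.2, 278.5]] [(0.94, [378.1, 357.7]), (0.7, [439.5, 387.1])]
[288 278]
rows 7 minmargin 0.86 speed 0.19 mm/row 14 deg/row 0.1 qend [ 0.2   0.72  0.64 -0.04 -1.85  1.47]
[[0.7,-4.8,13.0,0.001,0.0,-0.001,50],[1.4,-9.6,26.0,0.001,0.0,-0.002,50],[2.0,-14.4,39.0,0.002,0.001,-0.002,50],[2.0,-19.2,45.7,0.002,0.001,-0.002,50],[2.0,-23.4,48.4,0.002,0.001,-0.002,50],[2.0,-28.6,50.7,0.002,0.001,-0.002,50],[2.0,-31.0,54.1,0.002,0.001,-0.002,50]]
```

View pics/g2.png

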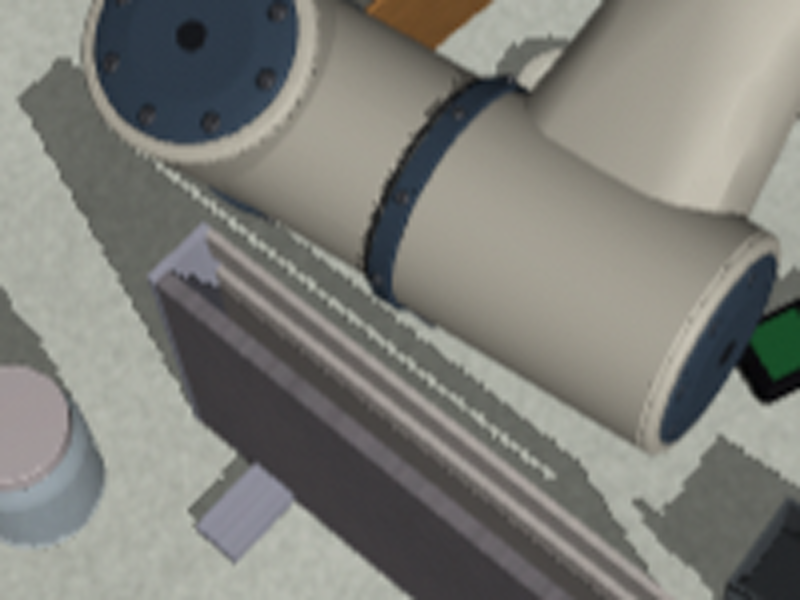

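```bash
python3 - <<'E'
from kin import *
C={n:cam(arm.get_image(n)) for n in("top","scene")}
for px in(.662,.666,.670):
    pan=(px,.105,.095)
    P=T2(pan,[[0,.21,.195],[0,-.21,.195],[0,.21,0],[0,-.21,0]])
    print(px,proj(C["top"],P).round(1).tolist(),proj(C["scene"],P[1:2]).round(1).tolist())
for n,a in(("top",(170,175)),("top",(355,164.3)),("scene",(239.75,260))): print(unproj(C[n],a,.195))
E
```

```text
0.662 [[171.0, 175.1], [352.4, 164.2], [193.3, 192.8], [346.5, 183.4]] [[242.6, 259.9]]
0.666 [[171.1, 173.4], [352.4, 162.6], [193.4, 191.3], [346.5, 182.0]] [[241.2, 261.1]]
0.67 [[171.2, 171.7], [352.5, 160.9], [193.5, 189.9], [346.5, 180.6]] [[239.7, 262.3]]
[[0.64213009 0.31626405 0.195     ]]
[[ 0.68196546 -0.11015954  0.195     ]]
[[ 0.68636957 -0.10814305  0.195     ]]
```

{"method": "send_rows", "body": {"series": [[0.5,-4.5,12.5,0,0,-0.001,50],[1.5,-9.5,25.5,0.001,0,-0.002,50],[2,-14,38,0.002,0,-0.002,50],[2,-19,44.5,0.002,0,-0.002,50],[2,-23,47.5,0.002,0,-0.002,50],[2,-28.2,49.8,0.002,0,-0.002,50],[2,-30.6,53.2,0.002,0,-0.002,50],[2,-30.6,53.2,0.002,0,-0.002,50]]}}

```text
time: 10.95
ee_pos: [0.6371, -0.0187, 0.1772]
eef_rot: [0.61, -0.555, 0.381, -0.419]
wrist_force: [0.4, -0.0, -1.5]
width: 0.646
```

```bash
cat >> kin.py <<'E'
PAN0=(.665,.104,.095)
def inpanel(gz=.0015,gx=0):
    s=st();p,r=np.array(s["ee_pos"]),R.from_quat(s["eef_rot"]).as_matrix()
    if FL: r=r*[-1,1,-1]
    Rb=r@np.linalg.inv(tool(0,A)); o=p-Rb@[TX+gx,0,TZ+gz]
    Rp=R.from_euler('z',PAN0[2]).as_matrix()
    print("bin in panel mm",(Rp.T@(o-[PAN0[0],PAN0[1],0])*1e3).round(1),"tilt %.1f"%np.degrees(np.arctan2(-(Rp.T@Rb)[2,0],Rb[2,2])))
E
python3 - <<'E'
from kin import *
inpanel()
gz=.0015
W=[(36,-58.5,143.5),(33,-55,140),(30,-52.5,136.5),(27,-50,133),(24,-49,130),(21,-47.5,127.5),(18,-45.5,125.5),(15,-43.5,123.5)]
traj([('L',*bw(PAN0,-.12,*w,0,gz),50,1) for i,w in enumerate(W)])
E
```

```text
t10.95 p [ 0.6371 -0.0187  0.1772] psi -3.046 al 0.367 roll -0.000 F [ 0.4 -0.  -1.5] w 0.646 q [ 0.2   0.72  0.64 -0.04 -1.85  1.47]
bin in panel mm [ -59.2 -119.5  144.9] tilt 39.0
rows 8 minmargin 0.93 speed 0.29 mm/row 3 deg/row 3.0 qend [ 0.22  0.43  0.13  0.01 -1.22  1.45]
[[0.5,0.8,-0.8,0.053,0.0,-0.0,50],[0.5,2.6,1.7,0.105,0.0,-0.0,50],[0.5,4.9,3.3,0.157,0.0,-0.0,50],[0.5,7.2,4.9,0.21,0.0,-0.0,50],[0.5,9.8,5.0,0.262,0.0,-0.0,50],[0.5,11.8,5.3,0.314,0.0,-0.0,50],[0.5,13.3,5.9,0.367,0.0,-0.0,50],[0.5,14.8,6.6,0.419,0.0,-0.0,50]]
```

{"method": "send_rows", "body": {"series": [[0.5,0.8,-0.8,0.053,0,0,50],[0.5,2.6,1.7,0.105,0,0,50],[0.5,4.9,3.3,0.157,0,0,50],[0.5,7.2,4.9,0.21,0,0,50],[0.5,9.8,5,0.262,0,0,50],[0.5,11.8,5.3,0.314,0,0,50],[0.5,13.3,5.9,0.367,0,0,50],[0.5,14.8,6.6,0.419,0,0,50]]}}

```text
time: 11.95
ee_pos: [0.6374, -0.0193, 0.1611]
eef_rot: [-0.509, 0.463, -0.488, 0.537]
wrist_force: [0.5, -0.4, -0.8]
width: 0.646
```

```bash
python3 - <<'E'
from kin import *
inpanel()
gz=.0015
W=[(12,-41.5,121),(9,-39.5,118),(6,-37.5,115.5),(3,-35,113),(0,-33.5,111),(0,-33.5,108),(0,-33.5,106),(0,-33.5,104.5),(0,-33.5,104.5)]
traj([('L',*bw(PAN0,-.12,*w,0,gz),50,1) for i,w in enumerate(W)])
E
```

```text
t11.95 p [ 0.6374 -0.0193  0.1611] psi -3.046 al 0.054 roll -0.000 F [ 0.5 -0.4 -0.8] w 0.646 q [ 0.22  0.43  0.13  0.01 -1.22  1.45]
bin in panel mm [ -44.  -120.1  123.6] tilt 14.9
rows 9 minmargin 0.71 speed 0.32 mm/row 3 deg/row 3.0 qend [ 0.24  0.29 -0.19  0.06 -0.78  1.39]
[[-0.1,2.4,0.4,0.051,0.0,-0.0,50],[-0.1,5.3,0.3,0.104,0.0,-0.0,50],[-0.1,7.8,0.2,0.156,0.0,-0.0,50],[-0.1,10.5,0.6,0.208,0.0,-0.0,50],[-0.1,12.7,-0.0,0.261,0.0,-0.0,50],[-0.1,15.6,-0.2,0.261,0.0,-0.0,50],[-0.1,17.6,-0.3,0.261,0.0,-0.0,50],[-0.1,19.1,-0.4,0.261,0.0,-0.0,50],[-0.1,19.1,-0.4,0.261,0.0,-0.0,50]]
```

{"method": "send_rows", "body": {"series": [[0,2.4,0.4,0.051,0,0,50],[0,5.3,0.3,0.104,0,0,50],[0,7.8,0.2,0.156,0,0,50],[0,10.5,0.6,0.208,0,0,50],[0,12.7,0,0.261,0,0,50],[0,15.6,-0.2,0.261,0,0,50],[0,17.6,-0.3,0.261,0,0,50],[0,19.1,-0.4,0.261,0,0,50],[0,19.1,-0.4,0.261,0,0,50]]}}

```text
time: 13.08
ee_pos: [0.639, -0.0191, 0.1423]
eef_rot: [-0.435, 0.396, -0.544, 0.599]
wrist_force: [0.8, -1.0, 0.6]
width: 0.641
```

```bash
python3 - <<'E'
from kin import *
inpanel()
E
```

```text
t13.07 p [ 0.639  -0.0191  0.1423] psi -3.046 al 0.314 roll -0.000 F [ 0.8 -1.   0.6] w 0.641 q [ 0.24  0.3  -0.19  0.06 -0.78  1.39]
bin in panel mm [ -32.6 -120.1  104.8] tilt 0.0
```

{"method": "send_rows", "body": {"series": [[0,1.5,-0.3,0,0,0,50],[0,1.5,-0.3,0,0,0,50],[0,1.5,-0.3,0,0,0,66],[0,1.5,-0.3,0,0,0,70],[0,1.5,-0.3,0,0,0,70],[0,-10,-0.3,0,0,0,70],[0,-35,-0.3,0,0,0,70],[0,-70,-0.3,0,0,0,80],[0,-110,-0.3,0,0,0,80],[0,-110,-10,0,0,0,80]]}}

```text
time: 14.32
ee_pos: [0.5966, -0.0233, 0.2489]
eef_rot: [-0.433, 0.393, -0.546, 0.6]
wrist_force: [0.4, 0.1, -0.4]
width: 0.938
```

```bash
python3 - <<'E'
from kin import *
st()
for n in("top","scene"):
    d=arm.get_image(n);c=cam(d)
    for t,z in(("bin1",0),("hook1",.07)):
        for o in arm.place_of(t,n)[:4]: print(n,t,round(o["p"],2),np.round(o["centre"]),unproj(c,o["centre"],z)[0].round(3),unproj(c,o["centre"],z+.103)[0].round(3))
    for o in arm.silhouettes("bin1",n):
        x=unproj(c,o["centre"],.03)[0]
        if .1<x[1]<.4 and .48<x[0]<.59:
            v,q=fit(BIN,[(c,o["pixels"].astype(bool))],(x[0],x[1],.1)); print("fit",n,round(v,3),q.round(4))
    if n=="scene": cv2.imwrite("pics/h1.png",cv2.resize(d["img"][200:440,200:500],None,fx=2.5,fy=2.5,interpolation=cv2.INTER_CUBIC)[:,:,::-1])
E
```

```text
t14.32 p [ 0.5966 -0.0233  0.2489] psi -3.046 al 0.322 roll -0.000 F [ 0.4  0.1 -0.4] w 0.938 q [ 0.25  0.14 -0.1   0.06 -1.01  1.39]
top bin1 0.76 [316. 190.] [ 0.662 -0.021  0.   ] [ 0.639 -0.022  0.103]
top bin1 0.52 [175. 241.] [0.509 0.355 0.   ] [0.499 0.324 0.103]
top bin1 0.46 [228. 224.] [0.56  0.215 0.   ] [0.546 0.195 0.103]
top hook1 0.79 [312. 162.] [ 0.72  -0.007  0.07 ] [ 0.691 -0.009  0.173]
top hook1 0.65 [220. 206.] [0.595 0.226 0.07 ] [0.577 0.204 0.173]
top hook1 0.65 [169. 222.] [0.55  0.353 0.07 ] [0.536 0.32  0.173]
scene bin1 0.74 [440. 381.] [0.52  0.342 0.   ] [0.554 0.347 0.103]
scene bin1 0.72 [328. 229.] [ 0.421 -0.107  0.   ] [ 0.464 -0.066  0.103]
scene bin1 0.71 [387. 350.] [0.551 0.213 0.   ] [0.583 0.228 0.103]
scene bin1 0.65 [285. 294.] [ 0.621 -0.053  0.   ] [ 0.647 -0.017  0.103]
scene hook1 0.85 [272. 289.] [ 0.653 -0.059  0.07 ] [ 0.678 -0.021  0.173]
scene hook1 0.57 [380. 357.] [0.594 0.223 0.07 ] [0.624 0.238 0.173]
scene hook1 0.56 [441. 387.] [0.551 0.355 0.07 ] [0.585 0.359 0.173]
fit scene 0.969 [0.5558 0.2113 0.2061]
fit scene 0.869 [0.511  0.3442 0.1278]
```

View pics/h1.png

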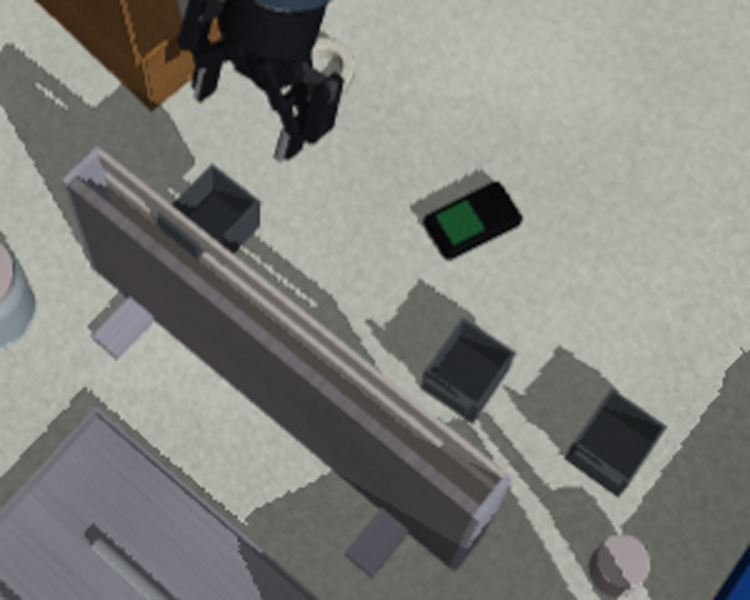

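```bash
python3 - <<'E'
from kin import *
b=(.5535,.2145,.19)
traj([('J',gpos(b,.08),tl(b[2],A),80,7),('L',gpos(b),tl(b[2],A),80,4),('L',gpos(b),tl(b[2],A),80,1)])
E
```

```text
rows 12 minmargin 0.35 speed 0.32 mm/row 41 deg/row 1.3 qend [ 0.71  0.33 -0.57  0.38 -0.42  0.72]
[[-33.5,19.3,-4.3,-0.002,-0.006,-0.004,80],[-67.6,37.5,-11.1,-0.003,-0.014,-0.005,80],[-102.0,54.3,-20.4,-0.002,-0.025,-0.004,80],[-136.6,70.0,-32.5,-0.0,-0.038,-0.0,80],[-170.9,84.4,-47.5,0.001,-0.054,0.007,80],[-204.8,97.6,-65.3,0.003,-0.071,0.016,80],[-237.9,109.5,-86.2,0.003,-0.09,0.029,80],[-238.5,129.5,-86.2,0.003,-0.09,0.029,80],[-239.1,149.4,-86.2,0.003,-0.09,0.029,80],[-239.7,169.4,-86.2,0.003,-0.09,0.029,80],[-240.2,189.4,-86.1,0.003,-0.09,0.029,80],[-240.2,189.4,-86.1,0.003,-0.09,0.029,80]]
```

{"method": "send_rows", "body": {"series": [[-33.5,19.5,-4.5,-0.002,-0.006,-0.004,80],[-67.5,37.5,-11,-0.003,-0.014,-0.005,80],[-102,54.5,-20.5,-0.002,-0.025,-0.004,80],[-136.5,70,-32.5,0,-0.038,0,80],[-171,84.5,-47.5,0.001,-0.054,0.007,80],[-205,97.5,-65.5,0.003,-0.071,0.016,80],[-238,109.5,-86,0.003,-0.09,0.029,80],[-238.5,129.5,-86,0.003,-0.09,0.029,80],[-239,149.5,-86,0.003,-0.09,0.029,80],[-239.5,169.5,-86,0.003,-0.09,0.029,80],[-240,189.4,-86,0.003,-0.09,0.029,80],[-240,189.4,-86,0.003,-0.09,0.029,80]]}}

```text
time: 16.23
ee_pos: [0.5483, 0.2126, 0.035]
eef_rot: [-0.454, 0.374, -0.516, 0.623]
wrist_force: [-0.1, -0.2, 0.5]
width: 0.938
```

```bash
python3 - <<'E'
from kin import *
st()
b=(.5535,.2145,.19);print(gpos(b))
for o in arm.place_of("hook1","top")[:3]: print(round(o["p"],2),unproj(cam(arm.get_image("top")),o["centre"],.07)[0].round(3))
traj([('L',gpos(b),tl(b[2],A),50,5)])
E
```

```text
t16.23 p [0.5483 0.2126 0.035 ] psi -2.952 al 0.313 roll 0.002 F [-0.1 -0.2  0.5] w 0.938 q [ 0.71  0.33 -0.57  0.39 -0.42  0.72]
[0.54858998 0.21355571 0.036     ]
0.79 [ 0.72  -0.007  0.07 ]
0.65 [0.595 0.226 0.07 ]
0.65 [0.55  0.353 0.07 ]
rows 5 minmargin 0.35 speed 0.00 mm/row 0 deg/row 0.0 qend [ 0.71  0.33 -0.57  0.38 -0.42  0.72]
[[0.0,0.3,-0.3,-0.001,-0.0,-0.0,50],[0.1,0.6,-0.5,-0.001,-0.0,-0.0,50],[0.1,0.9,-0.8,-0.002,-0.0,-0.0,50],[0.1,1.2,-1.1,-0.003,-0.0,-0.0,50],[0.1,1.5,-1.3,-0.003,-0.0,-0.001,50]]
```

{"method": "send_rows", "body": {"series": [[0,0,0,0,0,0,50],[0,0,0,0,0,0,50],[0,0,0,0,0,0,50],[0,0,0,0,0,0,50],[0,0,0,0,0,0,50],[0,0,0,0,0,0,50]]}}

```text
time: 17.18
ee_pos: [0.5494, 0.2139, 0.038]
eef_rot: [-0.452, 0.374, -0.516, 0.625]
wrist_force: [-2.3, -0.5, 6.3]
width: 0.646
```

```bash
python3 - <<'E'
from kin import *
s=st()
b=(.5535,.2145,.19)
g=R.from_euler('z',-.19).as_matrix()@(np.array(s["ee_pos"])-[b[0],b[1],0]);print("grip in bin",g)
p=np.array(s["ee_pos"])+[-.03,0,.035]
P,Rm=bw(PAN0,0,39,-105,136,0,g[2]-TZ)
P2,_=bw(PAN0,0,39,-80,135,0,g[2]-TZ)
traj([('L',p,tl(b[2],A),50,2),('L',P,Rm,50,6),('L',P2,Rm,50,3)])
E
```

```text
t17.18 p [0.5494 0.2139 0.038 ] psi -2.952 al 0.318 roll -0.001 F [-2.3 -0.5  6.3] w 0.646 q [ 0.71  0.33 -0.57  0.39 -0.42  0.72]
grip in bin [-0.00414841  0.00014835  0.03795413]
rows 11 minmargin 0.40 speed 0.89 mm/row 27 deg/row 6.6 qend [ 0.36  0.67  0.54 -0.1  -1.79  1.3 ]
[[-2.8,-21.2,-8.5,-0.002,-0.0,-0.0,50],[-5.7,-42.4,-17.1,-0.004,-0.0,-0.001,50],[15.5,-55.7,-6.1,-0.117,0.016,-0.0,50],[36.7,-68.9,4.8,-0.23,0.032,0.0,50],[57.9,-82.1,15.8,-0.344,0.048,0.0,50],[79.1,-95.3,26.7,-0.457,0.065,0.001,50],[100.4,-108.5,37.7,-0.57,0.081,0.001,50],[121.6,-121.7,48.6,-0.684,0.097,0.002,50],[122.4,-118.8,56.4,-0.684,0.097,0.002,50],[123.1,-115.9,64.1,-0.684,0.097,0.002,50],[123.9,-113.0,71.9,-0.684,0.097,0.002,50]]
```

{"method": "send_rows", "body": {"series": [[-3,-21,-8.5,-0.002,0,0,50],[-5.5,-42.5,-17,-0.004,0,-0.001,50],[15.5,-55.5,-6,-0.117,0.016,0,50],[36.5,-69,5,-0.23,0.032,0,50],[58,-82,16,-0.344,0.048,0,50],[79,-95.5,26.5,-0.457,0.065,0.001,50],[100.5,-108.5,37.5,-0.57,0.081,0.001,50],[121.5,-121.5,48.5,-0.684,0.097,0.002,50],[122.5,-119,56.5,-0.684,0.097,0.002,50],[123,-116,64,-0.684,0.097,0.002,50],[124,-113,72,-0.684,0.097,0.002,50],[124,-113,72,-0.684,0.097,0.002,50]]}}

```text
time: 18.68
ee_pos: [0.605, 0.0986, 0.1666]
eef_rot: [0.61, -0.554, 0.381, -0.419]
wrist_force: [-0.1, 0.6, -0.4]
width: 0.646
```

```bash
cat >> kin.py <<'E'
W1=[(39,-80,135),(39,-72,137),(39,-68,140),(39,-64,144),(39,-60,145),(36,-58.5,143.5),(33,-55,140),(30,-52.5,136.5),(27,-50,133),(24,-49,130),(21,-47.5,127.5),(18,-45.5,125.5)]
W2=[(15,-43.5,123.5),(12,-41.5,121),(9,-39.5,118),(6,-37.5,115.5),(3,-35,113),(0,-33.5,111),(0,-33.5,108),(0,-33.5,106),(0,-33.5,104.5),(0,-33.5,103),(0,-33.5,103)]
E
python3 - <<'E'
from kin import *
inpanel()
traj([('L',*bw(PAN0,0,*w,0.0005,.0015),50,1) for w in W1])
E
```

```text
t18.68 p [0.605  0.0986 0.1666] psi -3.046 al 0.368 roll 0.000 F [-0.1  0.6 -0.4] w 0.646 q [ 0.36  0.67  0.54 -0.1  -1.79  1.3 ]
bin in panel mm [-80.    0.3 134.3] tilt 39.1
rows 12 minmargin 0.86 speed 0.30 mm/row 8 deg/row 3.0 qend [ 0.4   0.46  0.18 -0.   -1.29  1.26]
[[0.3,-0.5,0.1,0.002,0.0,0.001,50],[0.3,-5.2,6.9,0.002,0.0,0.001,50],[0.3,-9.5,9.5,0.002,0.0,0.001,50],[0.3,-14.6,11.8,0.002,0.0,0.001,50],[0.3,-17.0,15.2,0.002,0.0,0.001,50],[0.3,-16.5,15.2,0.054,0.0,0.001,50],[0.3,-14.7,17.8,0.107,0.0,0.001,50],[0.3,-12.5,19.4,0.159,0.0,0.001,50],[0.3,-10.1,21.0,0.211,0.0,0.001,50],[0.3,-7.6,21.0,0.264,0.0,0.001,50],[0.3,-5.6,21.4,0.316,0.0,0.001,50],[0.3,-4.2,22.0,0.368,0.0,0.001,50]]
```

{"method": "send_rows", "body": {"series": [[0.3,-0.5,0,0.002,0,0.001,50],[0.3,-5.2,7,0.002,0,0.001,50],[0.3,-9.5,9.5,0.002,0,0.001,50],[0.3,-14.6,11.8,0.002,0,0.001,50],[0.3,-17,15.2,0.002,0,0.001,50],[0.3,-16.5,15.2,0.054,0,0.001,50],[0.3,-14.7,17.8,0.107,0,0.001,50],[0.3,-12.5,19.4,0.159,0,0.001,50],[0.3,-10.1,21,0.211,0,0.001,50],[0.3,-7.6,21,0.264,0,0.001,50],[0.3,-5.6,21.4,0.316,0,0.001,50],[0.3,-4.2,22,0.368,0,0.001,50]]}}

```text
time: 20.18
ee_pos: [0.6271, 0.0997, 0.1628]
eef_rot: [-0.523, 0.476, -0.476, 0.523]
wrist_force: [0.5, -1.0, -0.4]
width: 0.649
```

```bash
python3 - <<'E'
from kin import *
inpanel()
traj([('L',*bw(PAN0,0,*w,0.0005,.0015),50,1) for w in W2])
E
```

```text
t20.18 p [0.6271 0.0997 0.1628] psi -3.047 al 0.001 roll -0.001 F [ 0.5 -1.  -0.4] w 0.649 q [ 0.4   0.46  0.18 -0.   -1.29  1.26]
bin in panel mm [-45.   -0.6 125.6] tilt 17.9
rows 11 minmargin 0.68 speed 0.33 mm/row 3 deg/row 3.0 qend [ 0.46  0.29 -0.24  0.16 -0.75  1.1 ]
[[-0.6,1.9,0.0,0.051,-0.001,-0.001,50],[-0.6,4.2,0.1,0.104,-0.001,-0.0,50],[-0.6,7.0,0.1,0.156,-0.001,-0.0,50],[-0.6,9.5,0.1,0.208,-0.001,-0.0,50],[-0.6,12.1,0.6,0.261,-0.001,-0.0,50],[-0.6,14.3,0.2,0.313,-0.001,-0.0,50],[-0.6,17.3,0.2,0.313,-0.001,-0.0,50],[-0.6,19.3,0.1,0.313,-0.001,-0.0,50],[-0.6,20.8,0.1,0.313,-0.001,-0.0,50],[-0.6,22.3,0.1,0.313,-0.001,-0.0,50],[-0.6,22.3,0.1,0.313,-0.001,-0.0,50]]
```

{"method": "send_rows", "body": {"series": [[-0.5,1.9,0,0.051,0,0,50],[-0.5,4.2,0,0.104,0,0,50],[-0.5,7,0,0.156,0,0,50],[-0.5,9.5,0,0.208,0,0,50],[-0.5,12.1,0.6,0.261,0,0,50],[-0.5,14.3,0.2,0.313,0,0,50],[-0.5,17.3,0.2,0.313,0,0,50],[-0.5,19.3,0,0.313,0,0,50],[-0.5,20.8,0,0.313,0,0,50],[-0.5,22.3,0,0.313,0,0,50],[-0.5,22.3,0,0.313,0,0,50]]}}

```text
time: 21.55
ee_pos: [0.628, 0.1004, 0.1419]
eef_rot: [-0.434, 0.395, -0.544, 0.599]
wrist_force: [-2.2, -0.1, 5.2]
width: 0.646
```

```bash
python3 - <<'E'
from kin import *
inpanel()
E
```

```text
t21.55 p [0.628  0.1004 0.1419] psi -3.047 al 0.315 roll -0.001 F [-2.2 -0.1  5.2] w 0.646 q [ 0.46  0.29 -0.24  0.16 -0.76  1.1 ]
bin in panel mm [-3.220e+01 -1.000e-01  1.044e+02] tilt -0.0
```

{"method": "send_rows", "body": {"series": [[0,0,0,0,0,0,66],[0,0,0,0,0,0,70],[0,0,0,0,0,0,70],[0,-10,0,0,0,0,70],[0,-35,0,0,0,0,70],[0,-70,0,0,0,0,80],[0,-110,0,0,0,0,80],[0,-110,-20,0,0,0,80],[0,-110,-20,0,0,0,80]]}}

```text
time: 22.68
ee_pos: [0.5734, 0.0951, 0.2398]
eef_rot: [-0.435, 0.396, -0.544, 0.599]
wrist_force: [0.1, 0.6, -1.2]
width: 0.939
```

```bash
python3 - <<'E'
from kin import *
st()
for n in("top","scene"):
    d=arm.get_image(n);c=cam(d)
    for t,z in(("bin1",0),("hook1",.07)):
        for o in arm.place_of(t,n)[:4]: print(n,t,round(o["p"],2),np.round(o["centre"]),unproj(c,o["centre"],z)[0].round(3),unproj(c,o["centre"],z+.103)[0].round(3))
    for o in arm.silhouettes("bin1",n):
        x=unproj(c,o["centre"],.03)[0]
        if .2<x[1]<.45 and .45<x[0]<.56:
            v,q=fit(BIN,[(c,o["pixels"].astype(bool))],(x[0],x[1],.1)); print("fit",n,round(v,3),q.round(4))
b=(.5105,.347,.1)
traj([('J',gpos(b,.08),tl(b[2],A),80,7),('L',gpos(b),tl(b[2],A),80,4),('L',gpos(b),tl(b[2],A),80,1)])
E
```

```text
t22.68 p [0.5734 0.0951 0.2398] psi -3.047 al 0.313 roll -0.001 F [ 0.1  0.6 -1.2] w 0.939 q [ 0.51  0.12 -0.19  0.15 -0.98  1.1 ]
top bin1 0.66 [315. 188.] [ 0.665 -0.017  0.   ] [ 0.642 -0.018  0.103]
top bin1 0.62 [265. 190.] [0.656 0.118 0.   ] [0.633 0.107 0.103]
top hook1 0.76 [264. 167.] [0.702 0.116 0.07 ] [0.674 0.104 0.173]
top hook1 0.64 [312. 163.] [ 0.716 -0.008  0.07 ] [ 0.687 -0.009  0.173]
top hook1 0.62 [169. 221.] [0.554 0.353 0.07 ] [0.539 0.32  0.173]
scene bin1 0.91 [285. 292.] [ 0.618 -0.056  0.   ] [ 0.645 -0.02   0.103]
scene bin1 0.76 [327. 325.] [0.606 0.073 0.   ] [0.633 0.099 0.103]
scene bin1 0.73 [441. 380.] [0.516 0.342 0.   ] [0.551 0.347 0.103]
scene hook1 0.82 [270. 291.] [ 0.659 -0.059  0.07 ] [ 0.683 -0.02   0.173]
scene hook1 0.73 [316. 330.] [0.65  0.081 0.07 ] [0.675 0.108 0.173]
scene hook1 0.56 [440. 387.] [0.554 0.353 0.07 ] [0.587 0.357 0.173]
fit scene 0.942 [0.5122 0.3449 0.1466]
rows 12 minmargin 0.45 speed 0.37 mm/row 44 deg/row 0.5 qend [ 0.96  0.39 -0.51  0.49 -0.52  0.3 ]
[[-36.3,17.4,-5.8,-0.003,0.005,-0.005,80],[-73.3,33.6,-14.5,-0.005,0.008,-0.009,80],[-110.6,48.8,-26.2,-0.004,0.009,-0.011,80],[-148.0,63.0,-41.1,-0.003,0.008,-0.011,80],[-185.0,76.0,-59.2,-0.001,0.005,-0.009,80],[-221.3,88.0,-80.6,0.001,0.001,-0.005,80],[-256.5,99.0,-105.3,0.002,-0.006,0.002,80],[-256.6,119.0,-105.3,0.002,-0.006,0.002,80],[-256.6,139.0,-105.2,0.002,-0.006,0.002,80],[-256.6,159.0,-105.2,0.002,-0.006,0.002,80],[-256.7,179.0,-105.1,0.002,-0.006,0.002,80],[-256.7,179.0,-105.1,0.002,-0.006,0.002,80]]
```

{"method": "send_rows", "body": {"series": [[-36.5,17.5,-6,-0.003,0.005,-0.005,80],[-73.5,33.5,-14.5,-0.005,0.008,-0.009,80],[-110.5,49,-26,-0.004,0.005,-0.011,80],[-148,63,-41,-0.003,0,-0.011,80],[-185,76,-59,-0.001,-0.005,-0.009,80],[-221,88,-80,0.001,-0.012,-0.005,80],[-255.5,99,-104.5,0.002,-0.02,0.002,80],[-255.5,119,-104.5,0.002,-0.02,0.002,80],[-255.5,139,-104.5,0.002,-0.02,0.002,80],[-255.5,159,-104.5,0.002,-0.02,0.002,80],[-255.5,179,-104.5,0.002,-0.02,0.002,80],[-255.5,179,-104.5,0.002,-0.02,0.002,80]]}}

```text
time: 24.58
ee_pos: [0.5058, 0.3444, 0.0349]
eef_rot: [-0.441, 0.39, -0.54, 0.602]
wrist_force: [-0.3, -0.2, 0.8]
width: 0.94
```

{"method": "send_rows", "body": {"series": [[0,0,0,0,0,0,50],[0,0,0,0,0,0,50],[0,0,0,0,0,0,50],[0,0,0,0,0,0,50],[0,0,0,0,0,0,50],[0,0,0,0,0,0,50]]}}

```text
time: 25.32
ee_pos: [0.5064, 0.3462, 0.0379]
eef_rot: [-0.439, 0.39, -0.539, 0.604]
wrist_force: [-2.5, 0.9, 5.5]
width: 0.643
```

```bash
python3 - <<'E'
from kin import *
s=st()
b=(.5112,.346,.115)
g=R.from_euler('z',-b[2]).as_matrix()@(np.array(s["ee_pos"])-[b[0],b[1],0]);print("grip in bin",g)
p=np.array(s["ee_pos"])+[-.02,0,.04]
P,Rm=bw(PAN0,.12,39,-105,136,g[0]-TX,g[2]-TZ-.0005)
P2,_=bw(PAN0,.12,39,-80,135,g[0]-TX,g[2]-TZ-.0005)
traj([('L',p,tl(b[2],A),50,2),('L',P,Rm,50,7),('L',P2,Rm,50,2)])
E
```

```text
t25.32 p [0.5064 0.3462 0.0379] psi -3.027 al 0.316 roll 0.002 F [-2.5  0.9  5.5] w 0.643 q [ 0.96  0.39 -0.51  0.49 -0.52  0.31]
grip in bin [-0.0047258   0.00075388  0.03787208]
rows 11 minmargin 0.50 speed 0.89 mm/row 26 deg/row 5.6 qend [ 0.51  0.71  0.63 -0.15 -1.82  1.14]
[[-1.1,-22.1,-3.2,-0.001,0.0,0.001,50],[-2.2,-44.2,-6.4,-0.002,0.0,0.002,50],[17.8,-53.4,6.6,-0.099,0.003,0.003,50],[37.7,-62.6,19.7,-0.196,0.006,0.003,50],[57.6,-71.9,32.8,-0.294,0.009,0.003,50],[77.6,-81.1,45.9,-0.391,0.012,0.003,50],[97.5,-90.3,58.9,-0.488,0.014,0.003,50],[117.5,-99.5,72.0,-0.585,0.017,0.003,50],[137.4,-108.7,85.1,-0.683,0.02,0.003,50],[137.7,-104.4,96.8,-0.683,0.02,0.003,50],[137.9,-100.0,108.5,-0.683,0.02,0.003,50]]
```

{"method": "send_rows", "body": {"series": [[-1,-22,-3,-0.001,0,0.001,50],[-2,-44,-6.5,-0.002,0,0.002,50],[18,-53.5,6.5,-0.099,0.003,0.003,50],[37.5,-62.5,19.5,-0.196,0.006,0.003,50],[57.5,-72,33,-0.294,0.009,0.003,50],[77.5,-81,46,-0.391,0.012,0.003,50],[97.5,-90.5,59,-0.488,0.014,0.003,50],[117.5,-99.5,72,-0.585,0.017,0.003,50],[137.5,-108.5,85,-0.683,0.02,0.003,50],[137.5,-104.5,97,-0.683,0.02,0.003,50],[138,-100,108.5,-0.683,0.02,0.003,50],[138,-100,108.5,-0.683,0.02,0.003,50]]}}

```text
time: 26.82
ee_pos: [0.5936, 0.2171, 0.1645]
eef_rot: [0.61, -0.555, 0.381, -0.417]
wrist_force: [0.0, 0.5, -1.7]
width: 0.644
```

```bash
python3 - <<'E'
from kin import *
inpanel()
traj([('L',*bw(PAN0,0.12,*w,0.0005,.0015),50,1) for w in W1])
E
```

```text
t26.82 p [0.5936 0.2171 0.1645] psi -3.048 al 0.370 roll 0.001 F [ 0.   0.5 -1.7] w 0.644 q [ 0.51  0.71  0.62 -0.15 -1.82  1.14]
bin in panel mm [-80.1 119.3 132.3] tilt 39.2
rows 12 minmargin 0.77 speed 0.30 mm/row 8 deg/row 3.0 qend [ 0.58  0.49  0.24 -0.   -1.32  1.08]
[[-0.7,-2.5,-0.5,0.004,-0.002,0.001,50],[-0.7,-7.2,6.2,0.004,-0.002,0.001,50],[-0.7,-11.5,8.9,0.004,-0.002,0.001,50],[-0.7,-16.7,11.1,0.004,-0.002,0.001,50],[-0.7,-19.0,14.5,0.004,-0.002,0.001,50],[-0.7,-18.5,14.5,0.056,-0.002,0.001,50],[-0.7,-16.7,17.1,0.108,-0.002,0.001,50],[-0.7,-14.5,18.7,0.161,-0.002,0.001,50],[-0.7,-12.1,20.3,0.213,-0.001,0.001,50],[-0.7,-9.6,20.3,0.265,-0.001,0.001,50],[-0.7,-7.6,20.7,0.318,-0.001,0.001,50],[-0.7,-6.2,21.3,0.37,-0.001,0.001,50]]
```

{"method": "send_rows", "body": {"series": [[-0.7,-2.5,-0.5,0.004,-0.002,0.001,50],[-0.7,-2.5,-0.5,0.004,-0.002,0.001,50],[-0.7,-7.2,6.2,0.004,-0.002,0.001,50],[-0.7,-11.5,8.9,0.004,-0.002,0.001,50],[-0.7,-16.7,11.1,0.004,-0.002,0.001,50],[-0.7,-19,14.5,0.004,-0.002,0.001,50],[-0.7,-19,14.5,0.004,-0.002,0.001,50]]}}

```text
time: 27.7
ee_pos: [0.614, 0.2198, 0.178]
eef_rot: [0.61, -0.554, 0.381, -0.42]
wrist_force: [-0.3, -0.9, -1.2]
width: 0.647
```

```bash
python3 - <<'E'
from kin import *
inpanel()
traj([('L',*bw(PAN0,0.12,*w,0.0005,.0015),50,1) for w in W1[5:]+W2[:5]])
E
```

```text
t27.70 p [0.614  0.2198 0.178 ] psi -3.046 al 0.365 roll -0.000 F [-0.3 -0.9 -1.2] w 0.647 q [ 0.5   0.75  0.73 -0.15 -1.89  1.14]
bin in panel mm [-59.5 120.1 145.7] tilt 38.9
rows 12 minmargin 0.82 speed 0.32 mm/row 3 deg/row 3.0 qend [ 0.65  0.35 -0.12  0.18 -0.89  0.92]
[[0.1,1.5,0.3,0.05,0.001,-0.0,50],[0.1,3.3,2.8,0.103,0.001,-0.0,50],[0.1,5.6,4.4,0.155,0.001,-0.0,50],[0.1,7.9,6.0,0.208,0.001,-0.0,50],[0.1,10.4,6.1,0.26,0.001,-0.0,50],[0.1,12.4,6.4,0.312,0.001,-0.0,50],[0.1,13.9,7.0,0.365,0.001,-0.0,50],[0.1,15.4,7.7,0.417,0.001,-0.0,50],[0.1,17.5,8.5,0.469,0.001,-0.0,50],[0.1,20.2,9.6,0.522,0.001,-0.0,50],[0.1,22.5,10.5,0.574,0.001,-0.0,50],[0.1,24.7,11.9,0.626,0.001,-0.0,50]]
```

{"method": "send_rows", "body": {"series": [[0,1.5,0.3,0.05,0,0,50],[0,3.3,2.8,0.103,0,0,50],[0,5.6,4.4,0.155,0,0,50],[0,7.9,6,0.208,0,0,50],[0,10.4,6.1,0.26,0,0,50],[0,12.4,6.4,0.312,0,0,50],[0,13.9,7,0.365,0,0,50],[0,15.4,7.7,0.417,0,0,50],[0,17.5,8.5,0.469,0,0,50],[0,20.2,9.6,0.522,0,0,50],[0,22.5,10.5,0.574,0,0,50],[0,24.7,11.9,0.626,0,0,50]]}}

```text
time: 29.2
ee_pos: [0.6156, 0.2198, 0.1509]
eef_rot: [-0.45, 0.409, -0.534, 0.588]
wrist_force: [-0.0, 0.0, -0.7]
width: 0.643
```

```bash
python3 - <<'E'
from kin import *
inpanel()
traj([('L',*bw(PAN0,0.12,*w,0.0005,.0015),50,1) for w in W2[5:]])
E
```

```text
t29.20 p [0.6156 0.2198 0.1509] psi -3.046 al 0.263 roll -0.000 F [-0.   0.  -0.7] w 0.643 q [ 0.65  0.35 -0.12  0.18 -0.89  0.92]
bin in panel mm [-35.1 120.  113.2] tilt 2.9
rows 6 minmargin 0.71 speed 0.32 mm/row 3 deg/row 0.0 qend [ 0.67  0.33 -0.21  0.24 -0.78  0.85]
[[-0.0,2.4,-0.4,0.051,0.001,-0.001,50],[-0.0,5.3,-1.2,0.051,0.001,-0.001,50],[-0.0,7.2,-1.7,0.051,0.001,-0.001,50],[-0.0,8.7,-2.1,0.051,0.001,-0.001,50],[-0.0,10.1,-2.5,0.051,0.001,-0.001,50],[-0.0,10.1,-2.5,0.051,0.001,-0.001,50]]
```

{"method": "send_rows", "body": {"series": [[0,2.4,-0.2,0.051,0,0,50],[0,5.3,-1,0.051,0,0,50],[0,7.2,-1.5,0.051,0,0,50],[0,8.7,-2,0.051,0,0,50],[0,10.1,-2.2,0.051,0,0,50],[0,10.1,-2.2,0.051,0,0,50]]}}

```text
time: 29.95
ee_pos: [0.617, 0.2202, 0.1419]
eef_rot: [-0.435, 0.396, -0.544, 0.599]
wrist_force: [-3.9, -1.3, 4.0]
width: 0.645
```

```bash
python3 - <<'E'
from kin import *
inpanel()
E
```

```text
t29.95 p [0.617  0.2202 0.1419] psi -3.046 al 0.314 roll -0.001 F [-3.9 -1.3  4. ] w 0.645 q [ 0.66  0.33 -0.2   0.24 -0.78  0.86]
bin in panel mm [-31.8 120.2 104.3] tilt 0.0
```

Seated. Releasing, retreating, and looking.

{"method": "send_rows", "body": {"series": [[0,0,0,0,0,0,66],[0,0,0,0,0,0,70],[0,0,0,0,0,0,70],[0,-10,0,0,0,0,70],[0,-35,0,0,0,0,70],[0,-80,0,0,0,0,70],[0,-110,-10,0,0,0,60],[0,-125,-60,0,0,0,60],[0,-140,-115,0,0,0,60],[0,-150,-165,0,0,0,60],[0,-150,-165,0,0,0,60]]}}

```text
time: 31.32
ee_pos: [0.4117, 0.1997, 0.233]
eef_rot: [-0.436, 0.395, -0.543, 0.6]
wrist_force: [0.4, 0.6, 0.9]
width: 0.7
```

```bash
python3 - <<'E'
from kin import *
st()
for n in("top","scene"):
    d=arm.get_image(n);c=cam(d)
    for t,z in(("bin1",.103),("hook1",.173),("tub1",.005),("lid_edge",.28),("carton",0)):
        for o in arm.place_of(t,n)[:5]: print(n,t,round(o["p"],2),np.round(o["centre"]),unproj(c,o["centre"],z)[0].round(3))
    for o in arm.silhouettes("tub1",n): 
        ys,xs=np.nonzero(o["pixels"]); print(n,"sil",round(o["p"],2),np.round(o["centre"]),xs.min(),xs.max(),ys.min(),ys.max())
    if n=="scene": cv2.imwrite("pics/h3.png",cv2.resize(d["img"][110:410,160:480],None,fx=2,fy=2,interpolation=cv2.INTER_CUBIC)[:,:,::-1])
E
```

```text
t31.32 p [0.4117 0.1997 0.233 ] psi -3.043 al 0.313 roll -0.001 F [0.4 0.6 0.9] w 0.7 q [ 0.98 -0.12 -0.49  0.28 -1.01  0.56]
top bin1 0.89 [314. 187.] [ 0.647 -0.016  0.103]
top bin1 0.87 [266. 189.] [0.637 0.104 0.103]
top bin1 0.85 [218. 196.] [0.616 0.223 0.103]
top bin1 0.28 [342. 279.] [ 0.416 -0.093  0.103]
top hook1 0.86 [312. 161.] [ 0.692 -0.009  0.173]
top hook1 0.7 [213. 171.] [0.662 0.224 0.173]
top hook1 0.66 [265. 169.] [0.669 0.101 0.173]
top hook1 0.38 [314. 186.] [ 0.633 -0.015  0.173]
top tub1 0.91 [451. 268.] [ 0.457 -0.39   0.005]
top tub1 0.8 [489. 250.] [ 0.509 -0.493  0.005]
top tub1 0.78 [398. 264.] [ 0.465 -0.247  0.005]
top tub1 0.76 [426. 260.] [ 0.476 -0.324  0.005]
top tub1 0.62 [431. 312.] [ 0.337 -0.338  0.005]
top lid_edge 0.93 [453. 205.] [ 0.576 -0.313  0.28 ]
top carton 0.56 [425. 257.] [ 0.485 -0.321  0.   ]
top carton 0.27 [219. 194.] [0.641 0.244 0.   ]
top sil 0.82 [458. 265.] 445 469 260 273
top sil 0.79 [402. 264.] 390 409 257 271
top sil 0.7 [438. 316.] 426 449 308 322
top sil 0.69 [429. 257.] 417 440 252 268
top sil 0.38 [212. 192.] 203 230
[... 245 characters left out ...]
0.019  0.173]
scene hook1 0.76 [315. 328.] [0.674 0.106 0.173]
scene hook1 0.76 [360. 366.] [0.666 0.223 0.173]
scene tub1 0.91 [278. 204.] [ 0.463 -0.248  0.005]
scene tub1 0.65 [243. 169.] [ 0.454 -0.397  0.005]
scene tub1 0.63 [252. 189.] [ 0.48  -0.331  0.005]
scene tub1 0.55 [294. 153.] [ 0.319 -0.34   0.005]
scene lid_edge 0.86 [203. 149.] [ 0.586 -0.327  0.28 ]
scene lid_edge 0.75 [275. 291.] [0.702 0.027 0.28 ]
scene carton 0.64 [254. 193.] [ 0.483 -0.321  0.   ]
scene carton 0.42 [203. 149.] [ 0.487 -0.528  0.   ]
scene sil 0.93 [291. 144.] 280 295 130 160
scene sil 0.89 [252. 180.] 246 262 165 194
scene sil 0.58 [237. 157.] 231 248 145 175
scene sil 0.56 [200. 138.] 197 204 136 143
```

View pics/h3.png

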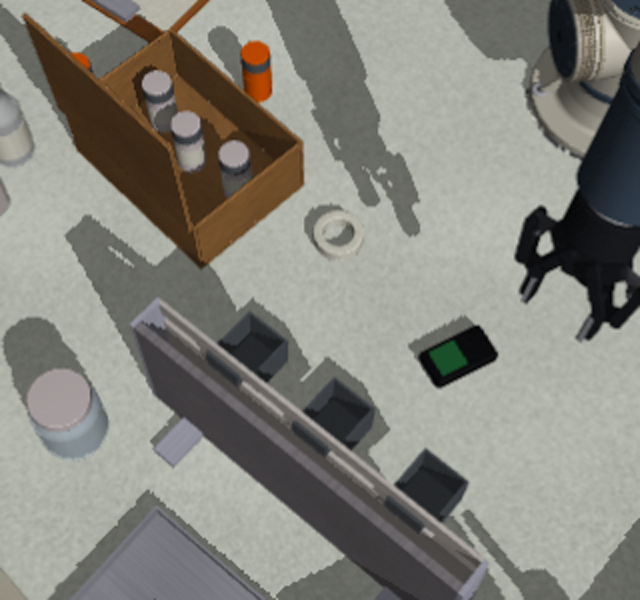

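All three bins hang with hook tips showing behind the top slat (crop px (225,365), (308,438), (405,512)). The three white-capped tubs stand in the carton at crop px (234,154), (186,125) and (157,84).

Tub candidates:
- White caps inside the carton: top-view px (403,264), (433,260), (462,267). These are chosen.
- Orange look-alikes outside the carton: top-view px (497,247), (438,316). These are rejected.

```bash
cat > tubs.py <<'E'
from kin import *
def cap(n,z=.09,guess=()):
    d=arm.get_image(n);c=cam(d);im=cv2.cvtColor(d["img"],cv2.COLOR_RGB2HSV)
    m=((im[...,1]<60)&(im[...,2]>115)).astype(np.uint8);out=[]
    for g in guess:
        u=proj(c,[g[0],g[1],z])[0].round().astype(int); w=12
        s=m[u[1]-w:u[1]+w,u[0]-w:u[0]+w]; k,l,stt,ce=cv2.connectedComponentsWithStats(s)
        if k<2: out.append(None);continue
        j=1+np.argmin([np.hypot(*(ce[i]-w))-.02*stt[i][4] for i in range(1,k)])
        out.append((unproj(c,ce[j]+u-w,z)[0].round(4)[:2].tolist(),int(stt[j][4])))
    return out
E
python3 - <<'E'
from tubs import *
G=[(.464,-.246),(.478,-.327),(.457,-.395)]
for n,a in(("top",[(402.9,263.8),(432.9,259.5),(461.9,267.1)]),("scene",[(277,187),(253,172.5),(238.5,152)])):
    c=cam(arm.get_image(n)); print(n,"eye",unproj(c,a,.09).round(4)[:,:2].tolist()); print(cap(n,.09,G))
for t in G:
    for ps in(np.pi/2,-np.pi/2): print(t,round(ps,2),[(q.round(2),round(marg(q),2)) for q in ik((t[0],t[1],.077),tl(ps,0),10)])
E
```

```text
top eye [[0.4595, -0.2449], [0.4726, -0.3203], [0.4557, -0.3931]]
[([0.4607, -0.2444], 164), ([0.4739, -0.3202], 176), ([0.4579, -0.3936], 172)]
scene eye [[0.4636, -0.2447], [0.4769, -0.3189], [0.4611, -0.3924]]
[([0.4633, -0.2466], 156), ([0.476, -0.3218], 146), ([0.4602, -0.3957], 144)]
(0.464, -0.246) 1.57 [(array([-0.19,  0.33, -0.26, -0.  , -0.99, -2.95]), np.float64(0.1))]
(0.464, -0.246) -1.57 [(array([-0.19,  0.33, -0.26, -0.  , -0.99,  0.19]), np.float64(0.83))]
(0.478, -0.327) 1.57 [(array([-0.33,  0.42, -0.11, -0.  , -1.04, -2.81]), np.float64(0.24))]
(0.478, -0.327) -1.57 [(array([-0.33,  0.42, -0.11,  0.  , -1.04,  0.33]), np.float64(0.97))]
(0.457, -0.395) 1.57 [(array([-0.45,  0.46, -0.04, -0.  , -1.07, -2.69]), np.float64(0.36))]
(0.457, -0.395) -1.57 [(array([-0.45,  0.46, -0.04,  0.  , -1.07,  0.45]), np.float64(1.0))]
```

```bash
python3 - <<'E'
from tubs import *
t=(.462,-.2455);h=-np.pi/2
traj([('J',(*t,.19),tl(h,0),60,12)],0,2)
E
```

```text
rows 12 minmargin 0.64 speed 0.43 mm/row 41 deg/row 8.2 qend [-0.19  0.23 -0.08  0.   -1.26  0.19]
[[33.0,7.0,14.0,-0.02,0.14,-0.03,60],[68.0,14.0,26.0,-0.05,0.27,-0.06,60],[104.0,19.0,36.0,-0.07,0.41,-0.09,60],[141.0,25.0,42.0,-0.09,0.55,-0.12,60],[179.0,29.0,46.0,-0.11,0.69,-0.14,60],[217.0,33.0,47.0,-0.13,0.83,-0.17,60],[256.0,37.0,45.0,-0.15,0.96,-0.19,60],[295.0,39.0,40.0,-0.17,1.1,-0.21,60],[334.0,41.0,32.0,-0.19,1.24,-0.22,60],[373.0,42.0,22.0,-0.2,1.38,-0.24,60],[411.0,42.0,8.0,-0.22,1.51,-0.25,60],[449.0,42.0,-9.0,-0.24,1.65,-0.26,60]]
```

{"method": "send_rows", "body": {"series": [[33,7,14,-0.02,0.14,-0.03,60],[68,14,26,-0.05,0.27,-0.06,60],[104,19,36,-0.07,0.41,-0.09,60],[141,25,42,-0.09,0.55,-0.12,60],[179,29,46,-0.11,0.69,-0.14,60],[217,33,47,-0.13,0.83,-0.17,60],[256,37,45,-0.15,0.96,-0.19,60],[295,39,40,-0.17,1.1,-0.21,60],[334,41,32,-0.19,1.24,-0.22,60],[373,42,22,-0.2,1.38,-0.24,60],[411,42,8,-0.22,1.51,-0.25,60],[449,42,-9,-0.24,1.65,-0.26,60]]}}

```text
time: 33.72
ee_pos: [0.4615, -0.2472, 0.1896]
eef_rot: [-0.0, 0.708, -0.706, -0.002]
wrist_force: [0.7, 0.6, 0.3]
width: 0.699
```

```bash
python3 - <<'E'
from tubs import *
st()
t=(.462,-.2455);h=-np.pi/2
traj([('L',(*t,.185),tl(h,0),60,2),('L',(*t,.077),tl(h,0),60,4),('L',(*t,.077),tl(h,0),30,6)])
E
```

```text
t33.73 p [ 0.4615 -0.2472  0.1896] psi 1.569 al 0.004 roll 0.003 F [0.7 0.6 0.3] w 0.699 q [-0.19  0.23 -0.08 -0.   -1.27  0.19]
rows 12 minmargin 0.83 speed 0.24 mm/row 27 deg/row 0.1 qend [-0.19  0.32 -0.26 -0.   -0.98  0.19]
[[-0.3,2.3,-0.8,0.002,-0.001,0.001,60],[-0.5,4.6,-1.6,0.003,-0.002,0.003,60],[-0.6,31.6,-1.6,0.003,-0.002,0.003,60],[-0.7,58.6,-1.5,0.003,-0.002,0.003,60],[-0.7,85.6,-1.4,0.003,-0.002,0.003,60],[-0.8,112.6,-1.3,0.003,-0.002,0.003,60],[-0.8,112.6,-1.3,0.003,-0.002,0.003,30],[-0.8,112.6,-1.3,0.003,-0.002,0.003,30],[-0.8,112.6,-1.3,0.003,-0.002,0.003,30],[-0.8,112.6,-1.3,0.003,-0.002,0.003,30],[-0.8,112.6,-1.3,0.003,-0.002,0.003,30],[-0.8,112.6,-1.3,0.003,-0.002,0.003,30]]
```

{"method": "send_rows", "body": {"series": [[-0.3,2,-1,0.002,0,0.001,60],[-0.5,4.5,-1.5,0.003,-0.002,0.003,60],[-0.5,31.5,-1.5,0.003,-0.002,0.003,60],[-0.5,58.5,-1.5,0.003,-0.002,0.003,60],[-0.5,85.5,-1.5,0.003,-0.002,0.003,60],[-0.8,112.5,-1.3,0.003,-0.002,0.003,60],[-0.8,112.5,-1.3,0.003,-0.002,0.003,60],[-0.8,112.5,-1.3,0.003,-0.002,0.003,30],[-0.8,112.5,-1.3,0.003,-0.002,0.003,30],[-0.8,112.5,-1.3,0.003,-0.002,0.003,30],[-0.8,112.5,-1.3,0.003,-0.002,0.003,30],[-0.8,112.5,-1.3,0.003,-0.002,0.003,30]]}}

```text
time: 35.22
ee_pos: [0.4634, -0.2446, 0.079]
eef_rot: [0.0, -0.707, 0.708, -0.003]
wrist_force: [-0.7, 2.1, 7.1]
width: 0.429
```

```bash
python3 - <<'E'
from tubs import *
s=st();p=np.array(s["ee_pos"]);h=-np.pi/2;pan=PAN0
T=lambda y,z:(*T2(pan,[-.034,y,0])[0][:2],z)
print(T(.12,.18),T(0,.18),T(-.12,.18))
traj([('L',(p[0],p[1],.29),tl(h,0),30,4),('J',T(.12,.30),tl(pan[2],0),30,16)],1,2)
E
```

```text
t35.23 p [ 0.4634 -0.2446  0.079 ] psi 1.575 al 0.004 roll -0.004 F [-0.7  2.1  7.1] w 0.429 q [-0.19  0.32 -0.26  0.   -0.98  0.19]
(np.float64(0.6197704494101748), np.float64(0.22023376339705447), 0.18) (np.float64(0.6311533096463217), np.float64(0.10077485626642504), 0.18) (np.float64(0.6425361698824685), np.float64(-0.01868405086420437), 0.18)
rows 20 minmargin 0.91 speed 0.48 mm/row 53 deg/row 6.0 qend [ 0.58  0.48  0.56  0.   -1.65  1.09]
[[-0.2,-52.8,0.1,-0.0,0.0,-0.0,30],[-0.4,-105.5,0.2,-0.0,0.0,-0.0,30],[-0.6,-158.3,0.3,-0.0,0.0,-0.0,30],[-0.8,-211.0,0.4,-0.0,0.0,-0.0,30],[-21.3,-212.8,-20.7,-0.0,-0.1,-0.0,30],[-40.7,-214.4,-43.2,-0.0,-0.2,-0.0,30],[-59.0,-215.8,-66.9,-0.0,-0.31,-0.0,30],[-76.0,-217.1,-92.0,-0.0,-0.41,-0.0,30],[-91.7,-218.2,-118.3,-0.0,-0.52,-0.0,30],[-106.1,-219.2,-145.8,-0.0,-0.62,-0.0,30],[-119.0,-220.1,-174.3,-0.0,-0.72,-0.0,30],[-130.3,-220.8,-203.8,-0.0,-0.83,-0.0,30],[-140.1,-221.3,-234.1,-0.0,-0.93,-0.0,30],[-148.2,-221.7,-265.3,-0.0,-1.04,-0.0,30],[-154.6,-222.0,-297.2,-0.0,-1.14,-0.0,30],[-159.2,-222.1,-329.7,-0.0,-1.25,-0.0,30],[-162.0,-222.1,-362.8,-0.0,-1.35,-0.0,30],[-163.0,-221.9,-396.2,-0.0,-1.45,-0.0,30],[-162.1,-221.6,-429.9,-0.0,-1.56,-0.0,30],[-159.3,-221.1,-463.8,-0.0,-1.66,-0.0,30]]
```

{"method": "send_rows", "body": {"series": [[0,-53,0,0,0,0,30],[-0.5,-105.5,0,0,0,0,30],[-0.5,-158.5,0.5,0,0,0,30],[-1,-211,0.5,0,0,0,30],[-21,-213,-20.5,0,-0.1,0,30],[-40.5,-214.5,-43,0,-0.2,0,30],[-59,-216,-67,0,-0.31,0,30],[-76,-217,-92,0,-0.41,0,30],[-91.5,-218,-118.5,0,-0.52,0,30],[-106,-219,-146,0,-0.62,0,30],[-119,-220,-174.5,0,-0.72,0,30],[-130.5,-221,-204,0,-0.83,0,30]]}}

```text
time: 36.72
ee_pos: [0.5919, -0.0388, 0.2983]
eef_rot: [0.287, -0.646, 0.646, -0.288]
wrist_force: [0.4, 0.2, -0.6]
width: 0.428
```

```bash
cat >> tubs.py <<'E'
def T(y,z): return (*T2(PAN0,[-.034,y,0])[0][:2],z)
DN=tl(PAN0[2],0)
E
python3 - <<'E'
from tubs import *
st()
traj([('J',T(.12,.30),DN,30,9),('L',T(.12,.26),DN,30,3)],1,2)
E
```

```text
t36.73 p [ 0.5919 -0.0388  0.2983] psi 2.408 al 0.001 roll -0.000 F [ 0.4  0.2 -0.6] w 0.428 q [ 0.2   0.34  0.34  0.   -1.57  0.64]
rows 12 minmargin 0.94 speed 0.19 mm/row 30 deg/row 5.3 qend [ 0.58  0.48  0.46 -0.   -1.55  1.09]
[[-25.7,-0.7,-11.6,-0.0,-0.09,0.0,30],[-51.1,-1.2,-24.6,-0.0,-0.18,0.0,30],[-75.9,-1.7,-39.0,-0.0,-0.28,0.0,30],[-100.3,-2.0,-54.7,-0.0,-0.37,0.0,30],[-124.0,-2.2,-71.8,-0.0,-0.46,0.0,30],[-147.0,-2.3,-90.1,-0.0,-0.55,0.0,30],[-169.2,-2.2,-109.8,-0.0,-0.64,0.0,30],[-190.6,-2.1,-130.6,-0.0,-0.74,0.0,30],[-211.1,-1.8,-152.7,-0.0,-0.83,0.0,30],[-211.1,11.5,-152.7,-0.0,-0.83,0.0,30],[-211.1,24.9,-152.7,-0.0,-0.83,0.0,30],[-211.1,38.2,-152.7,-0.0,-0.83,0.0,30]]
```

{"method": "send_rows", "body": {"series": [[-25.5,-0.5,-11.5,0,-0.09,0,30],[-51,-1,-24.5,0,-0.18,0,30],[-76,-1.5,-39,0,-0.28,0,30],[-100.5,-2,-54.5,0,-0.37,0,30],[-124,-2,-72,0,-0.46,0,30],[-147,-2,-90,0,-0.55,0,30],[-169,-2,-110,0,-0.64,0,30],[-190.5,-2,-130.5,0,-0.74,0,30],[-211,-2,-152.5,0,-0.83,0,30],[-211,11.5,-152.5,0,-0.83,0,30],[-211,25,-152.5,0,-0.83,0,30],[-211,38,-152.5,0,-0.83,0,30]]}}

```text
time: 38.22
ee_pos: [0.6205, 0.218, 0.2589]
eef_rot: [0.523, -0.476, 0.477, -0.522]
wrist_force: [0.7, -1.0, -0.7]
width: 0.426
```

```bash
python3 - <<'E'
from tubs import *
st()
for n in("top","scene"):
    c=cam(arm.get_image(n));print(n,[(round(o["p"],2),unproj(c,o["centre"],.103)[0].round(3)) for o in arm.place_of("bin1",n)[:3]])
traj([('L',T(.12,.255),DN,30,2),('L',T(.12,.188),DN,30,5),('L',T(.12,.181),DN,30,3)],1,3)
E
```

```text
t38.23 p [0.6205 0.218  0.2589] psi -3.050 al 0.001 roll 0.001 F [ 0.7 -1.  -0.7] w 0.426 q [ 0.58  0.48  0.45  0.   -1.55  1.09]
top [(0.86, array([0.631, 0.105, 0.103])), (0.61, array([ 0.641, -0.015,  0.103]))]
scene [(0.79, array([0.629, 0.101, 0.103])), (0.7, array([ 0.649, -0.011,  0.103])), (0.66, array([0.624, 0.219, 0.103]))]
rows 10 minmargin 1.05 speed 0.12 mm/row 13 deg/row 0.1 qend [ 0.58  0.49  0.29 -0.   -1.36  1.09]
[[-1.0,2.5,-0.4,-0.0,-0.001,0.001,30],[-2.1,5.0,-0.7,-0.0,-0.003,0.001,30],[-2.1,18.4,-0.7,-0.0,-0.003,0.001,30],[-2.1,31.8,-0.7,-0.0,-0.003,0.001,30],[-2.1,45.2,-0.7,-0.0,-0.003,0.001,30],[-2.1,58.6,-0.7,-0.0,-0.003,0.001,30],[-2.1,72.0,-0.7,-0.0,-0.003,0.001,30],[-2.1,74.4,-0.7,-0.0,-0.003,0.001,30],[-2.1,76.7,-0.7,-0.0,-0.003,0.001,30],[-2.1,79.0,-0.7,-0.0,-0.003,0.001,30]]
```

{"method": "send_rows", "body": {"series": [[-1,2.5,-0.5,0,-0.001,0,30],[-2,5,-0.5,0,-0.003,0,30],[-2,18.5,-0.5,0,-0.003,0,30],[-2,32,-0.5,0,-0.003,0,30],[-2,45,-0.5,0,-0.003,0,30],[-2,58.5,-0.5,0,-0.003,0,30],[-2,72,-0.5,0,-0.003,0,30],[-2,74.5,-0.5,0,-0.003,0,30],[-2,76.5,-0.5,0,-0.003,0,30],[-2,78,-0.5,0,-0.003,0,30],[-2,78,-0.5,0,-0.003,0,30]]}}

```text
time: 39.8
ee_pos: [0.6201, 0.2209, 0.1823]
eef_rot: [-0.523, 0.475, -0.476, 0.524]
wrist_force: [-0.0, -0.0, -0.1]
width: 0.428
```

```bash
python3 - <<'E'
from tubs import *
st()
E
```

```text
t39.80 p [0.6201 0.2209 0.1823] psi -3.045 al 0.001 roll 0.001 F [-0.  -0.  -0.1] w 0.428 q [ 0.58  0.49  0.29  0.   -1.37  1.09]
```

{"method": "send_rows", "body": {"series": [[0,1,0,0,0,0,30],[0,2,0,0,0,0,30],[0,2.5,0,0,0,0,30],[0,2.5,0,0,0,0,30],[0,2.5,0,0,0,0,44],[0,2.5,0,0,0,0,50],[0,2.5,0,0,0,0,50],[0,-10,0,0,0,0,50],[0,-40,0,0,0,0,50],[0,-80,0,0,0,0,60],[0,-110,0,0,0,0,60]]}}

```text
time: 41.18
ee_pos: [0.6202, 0.2208, 0.2952]
eef_rot: [-0.523, 0.475, -0.476, 0.524]
wrist_force: [0.8, 0.8, 0.2]
width: 0.704
```

```bash
python3 - <<'E'
from tubs import *
st()
t=(.475,-.3205);h=-np.pi/2
traj([('J',(.47,-.12,.26),tl(h,0),60,12),('J',(*t,.2),tl(h,0),60,5),('L',(*t,.2),tl(h,0),60,1),('L',(*t,.077),tl(h,0),60,5)],1,2)
E
```

```text
t41.17 p [0.6202 0.2208 0.2952] psi -3.046 al 0.004 roll 0.000 F [0.8 0.8 0.2] w 0.704 q [ 0.58  0.48  0.54  0.   -1.64  1.09]
rows 23 minmargin 0.96 speed 0.35 mm/row 45 deg/row 8.0 qend [-0.32  0.41 -0.13 -0.   -1.03  0.32]
[[32.7,0.6,-5.9,-0.0,0.14,-0.0,60],[64.8,1.6,-13.8,-0.0,0.28,-0.0,60],[96.1,3.0,-23.5,-0.0,0.42,-0.0,60],[126.4,4.8,-35.0,-0.0,0.56,-0.0,60],[155.8,7.1,-48.2,-0.0,0.69,-0.0,60],[184.0,9.7,-63.1,-0.0,0.83,-0.0,60],[211.1,12.8,-79.6,-0.0,0.97,-0.0,60],[236.8,16.3,-97.6,-0.0,1.11,-0.0,60],[261.1,20.3,-116.9,-0.0,1.25,-0.0,60],[283.9,24.6,-137.6,-0.0,1.39,-0.0,60],[305.2,29.4,-159.4,-0.0,1.53,-0.0,60],[324.8,34.6,-182.3,-0.0,1.67,-0.0,60],[362.2,45.1,-177.8,-0.0,1.67,-0.0,60],[401.3,56.3,-176.8,-0.0,1.67,-0.0,60],[441.7,68.3,-179.5,-0.0,1.67,-0.0,60],[483.0,81.1,-186.1,-0.0,1.67,-0.0,60],[524.9,94.5,-196.8,-0.0,1.67,-0.0,60],[524.9,94.5,-196.8,-0.0,1.67,-0.0,60],[524.9,119.1,-196.9,-0.0,1.67,-0.0,60],[524.9,143.7,-197.0,-0.0,1.67,-0.0,60],[524.9,168.3,-197.0,-0.0,1.67,-0.0,60],[524.9,192.9,-197.1,-0.0,1.67,-0.0,60],[524.9,217.5,-197.2,-0.0,1.67,-0.0,60]]
```

{"method": "send_rows", "body": {"series": [[32.5,0.5,-6,0,0.14,0,60],[65,1.5,-14,0,0.28,0,60],[96,3,-23.5,0,0.42,0,60],[126.5,5,-35,0,0.56,0,60],[156,7,-48,0,0.69,0,60],[184,9.5,-63,0,0.83,0,60],[211,13,-79.5,0,0.97,0,60],[237,16.5,-97.5,0,1.11,0,60],[261,20.5,-117,0,1.25,0,60],[284,24.5,-137.5,0,1.39,0,60],[305,29.5,-159.5,0,1.53,0,60],[325,34.5,-182.5,0,1.67,0,60]]}}

```text
time: 42.68
ee_pos: [0.469, -0.121, 0.2587]
eef_rot: [-0.004, -0.707, 0.707, 0.002]
wrist_force: [0.3, 0.3, -0.8]
width: 0.705
```

```bash
cat >> tubs.py <<'E'
def look():
    b=[T2(PAN0,[-.033,y,0])[0] for y in(-.12,0,.12)]
    Rp=R.from_euler('z',-PAN0[2]).as_matrix()
    for n in("top","scene"):
        c=cam(arm.get_image(n))
        for t,z in(("bin1",.103),("tub1",.107)):
            for o in arm.place_of(t,n)[:6]:
                w=Rp@(unproj(c,o["centre"],z)[0]-[PAN0[0],PAN0[1],0])
                if -.08<w[0]<.03 and abs(w[1])<.2: print(n,t,round(o["p"],2),"panel mm",(w*1e3).round(0))
E
python3 - <<'E'
from tubs import *
st(); look()
d=arm.get_image("scene")["img"];cv2.imwrite("pics/t1.png",cv2.resize(d[230:400,220:420],None,fx=3.5,fy=3.5,interpolation=cv2.INTER_CUBIC)[:,:,::-1])
print(cap("top",.191,[T(.12,0)[:2]]),cap("scene",.191,[T(.12,0)[:2]]),T(.12,0))
t=(.475,-.3205);h=-np.pi/2
traj([('J',(*t,.2),tl(h,0),60,5),('L',(*t,.2),tl(h,0),60,1),('L',(*t,.077),tl(h,0),60,5),('L',(*t,.077),tl(h,0),60,1)],1,3)
E
```

```text
t42.67 p [ 0.469  -0.121   0.2587] psi 1.563 al 0.002 roll -0.002 F [ 0.3  0.3 -0.8] w 0.705 q [ 0.07  0.12 -0.04  0.   -1.41 -0.08]
top bin1 0.76 panel mm [-29.  10. 103.]
top bin1 0.69 panel mm [-31. 130. 103.]
top bin1 0.6 panel mm [ -41. -120.  103.]
top tub1 0.77 panel mm [-39. 122. 107.]
scene bin1 0.8 panel mm [-36.  -4. 103.]
scene bin1 0.73 panel mm [-32. 114. 103.]
scene bin1 0.58 panel mm [ -33. -120.  103.]
scene tub1 0.56 panel mm [-30. 122. 107.]
[([0.6137, 0.2204], 184)] [([0.6136, 0.2193], 326)] (np.float64(0.6197704494101748), np.float64(0.22023376339705447), 0)
rows 12 minmargin 0.96 speed 0.35 mm/row 45 deg/row 0.0 qend [-0.32  0.41 -0.13 -0.   -1.03  0.32]
[[-8.1,10.1,36.8,-0.0,-0.0,-0.0,60],[-13.0,20.9,75.6,-0.0,-0.001,-0.0,60],[-14.4,32.5,116.1,-0.0,-0.001,-0.001,60],[-11.9,44.9,158.0,-0.001,-0.002,-0.001,60],[-5.4,58.0,200.8,-0.001,-0.002,-0.001,60],[-5.4,58.0,200.8,-0.001,-0.002,-0.001,60],[-5.4,82.6,200.7,-0.001,-0.002,-0.001,60],[-5.4,107.2,200.7,-0.001,-0.002,-0.001,60],[-5.4,131.8,200.7,-0.001,-0.002,-0.001,60],[-5.3,156.4,200.7,-0.001,-0.002,-0.001,60],[-5.3,181.0,200.7,-0.001,-0.002,-0.001,60],[-5.3,181.0,200.7,-0.001,-0.002,-0.001,60]]
```

View pics/t1.png

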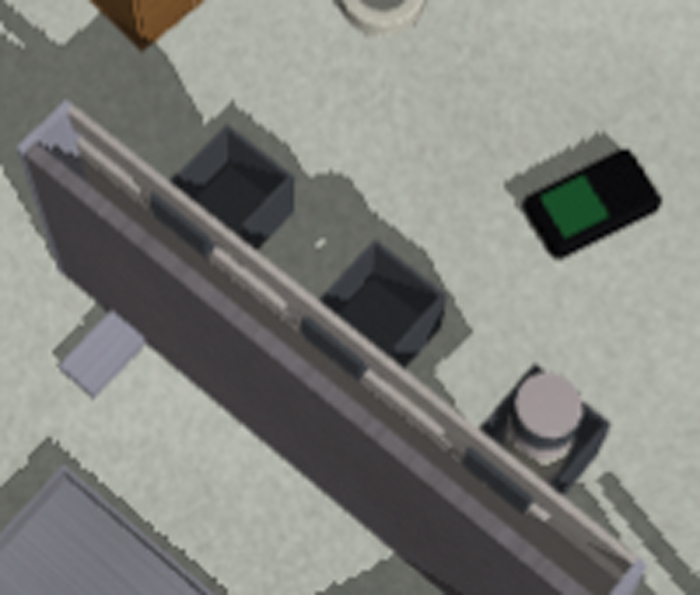

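The tub stands upright in the left bin, cap at crop px (547,410). On to tub 2.

{"method": "send_rows", "body": {"series": [[-8,10,37,0,0,0,60],[-13,21,75.5,0,-0.001,0,60],[-14.5,32.5,116,0,-0.001,0,60],[-12,45,158,0,-0.002,0,60],[-5.4,58,201,0,-0.002,-0.001,60],[-5.4,58,200.8,0,-0.002,-0.001,60],[-5.4,82.5,200.7,0,-0.002,-0.001,60],[-5.4,107,200.7,0,-0.002,-0.001,60],[-5.4,132,200.7,0,-0.002,-0.001,60],[-5.3,156.5,200.7,0,-0.002,-0.001,60],[-5.3,181,200.7,0,-0.002,-0.001,60],[-5.3,181,200.7,0,-0.002,-0.001,60]]}}

```text
time: 44.62
ee_pos: [0.4736, -0.3197, 0.0754]
eef_rot: [-0.001, 0.707, -0.707, -0.001]
wrist_force: [-0.6, -0.4, 0.7]
width: 0.704
```

{"method": "send_rows", "body": {"series": [[0,0,0,0,0,0,30],[0,0,0,0,0,0,30],[0,0,0,0,0,0,30],[0,0,0,0,0,0,30],[0,0,0,0,0,0,30]]}}

```text
time: 45.25
ee_pos: [0.4754, -0.3214, 0.0785]
eef_rot: [-0.001, -0.706, 0.708, -0.001]
wrist_force: [0.6, 0.9, 6.1]
width: 0.426
```

```bash
python3 - <<'E'
from tubs import *
s=st();p=np.array(s["ee_pos"]);h=-np.pi/2
traj([('L',(p[0],p[1],.30),tl(h,0),30,4),('J',(.49,-.12,.30),tl(-.7,0),30,8)],1,2)
E
```

```text
t45.25 p [ 0.4754 -0.3214  0.0785] psi 1.570 al 0.004 roll -0.003 F [0.6 0.9 6.1] w 0.426 q [-0.32  0.41 -0.13  0.   -1.03  0.32]
rows 12 minmargin 1.04 speed 0.50 mm/row 55 deg/row 6.2 qend [ 0.07  0.15  0.11 -0.   -1.52  0.8 ]
[[-0.2,-55.4,0.1,-0.0,-0.0,-0.0,30],[-0.3,-110.7,0.2,-0.0,-0.0,-0.0,30],[-0.5,-166.1,0.4,-0.0,-0.0,-0.0,30],[-0.6,-221.5,0.5,-0.0,-0.0,-0.0,30],[-7.3,-222.1,-25.6,-0.0,-0.11,-0.0,30],[-12.5,-222.5,-51.6,-0.0,-0.22,-0.0,30],[-16.2,-222.8,-77.5,-0.0,-0.33,-0.0,30],[-18.6,-222.9,-103.0,-0.0,-0.44,-0.0,30],[-19.6,-222.9,-128.2,-0.0,-0.54,-0.0,30],[-19.3,-222.7,-152.9,-0.0,-0.65,-0.0,30],[-17.8,-222.4,-177.2,-0.0,-0.76,-0.0,30],[-15.1,-221.9,-200.9,-0.0,-0.87,-0.0,30]]
```

{"method": "send_rows", "body": {"series": [[0,-55,0,0,0,0,30],[-0.5,-110.5,0,0,0,0,30],[-0.5,-166,0.5,0,0,0,30],[-0.5,-221.5,0.5,0,0,0,30],[-7.5,-222,-25.5,0,-0.11,0,30],[-12.5,-222.5,-51.5,0,-0.22,0,30],[-16,-223,-77.5,0,-0.33,0,30],[-18.5,-223,-103,0,-0.44,0,30],[-19.5,-223,-128,0,-0.54,0,30],[-19.5,-222.5,-153,0,-0.65,0,30],[-18,-222.5,-177,0,-0.76,0,30],[-15,-222,-201,0,-0.87,0,30]]}}

```text
time: 46.75
ee_pos: [0.4891, -0.119, 0.2985]
eef_rot: [-0.299, 0.641, -0.641, 0.298]
wrist_force: [-0.1, 0.4, -0.5]
width: 0.423
```

```bash
python3 - <<'E'
from tubs import *
st()
traj([('J',T(0,.29),DN,30,9),('L',T(0,.255),DN,30,3)],1,3)
E
```

```text
t46.75 p [ 0.4891 -0.119   0.2985] psi 2.443 al 0.001 roll 0.001 F [-0.1  0.4 -0.5] w 0.423 q [ 0.07  0.15  0.1   0.   -1.52  0.8 ]
rows 12 minmargin 1.03 speed 0.19 mm/row 31 deg/row 5.1 qend [ 0.4   0.44  0.38 -0.   -1.52  1.26]
[[-28.2,-1.1,2.8,0.0,-0.088,0.0,30],[-56.7,-1.6,4.1,0.0,-0.176,0.0,30],[-85.6,-1.7,3.8,0.0,-0.264,0.0,30],[-114.6,-1.2,1.8,0.0,-0.353,0.0,30],[-143.8,-0.3,-1.8,0.0,-0.441,0.0,30],[-173.0,1.1,-7.0,0.001,-0.529,0.0,30],[-202.1,3.0,-13.8,0.001,-0.617,0.0,30],[-231.0,5.4,-22.3,0.001,-0.705,0.001,30],[-259.6,8.3,-32.5,0.001,-0.793,0.001,30],[-259.6,20.0,-32.5,0.001,-0.793,0.001,30],[-259.7,31.6,-32.5,0.001,-0.793,0.001,30],[-259.7,43.3,-32.5,0.001,-0.793,0.001,30]]
```

{"method": "send_rows", "body": {"series": [[-28,-1,3,0,-0.088,0,30],[-56.5,-1.5,4,0,-0.176,0,30],[-85.5,-1.5,4,0,-0.264,0,30],[-114.5,-1,2,0,-0.353,0,30],[-144,-0.5,-2,0,-0.441,0,30],[-173,1,-7,0,-0.529,0,30],[-202,3,-14,0,-0.617,0,30],[-231,5.5,-22.5,0,-0.705,0,30],[-259.5,8.5,-32.5,0,-0.793,0,30],[-259.5,20,-32.5,0,-0.793,0,30],[-259.5,31.5,-32.5,0,-0.793,0,30],[-259.5,43.5,-32.5,0,-0.793,0,30]]}}

```text
time: 48.25
ee_pos: [0.6319, 0.0985, 0.2543]
eef_rot: [0.522, -0.477, 0.477, -0.522]
wrist_force: [0.6, 0.1, -0.7]
width: 0.427
```

```bash
python3 - <<'E'
from tubs import *
st()
traj([('L',T(0,.253),DN,30,2),('L',T(0,.188),DN,30,5),('L',T(0,.179),DN,30,5)],1,3)
E
```

```text
t48.25 p [0.6319 0.0985 0.2543] psi -3.052 al 0.001 roll 0.001 F [ 0.6  0.1 -0.7] w 0.427 q [ 0.4   0.44  0.38  0.   -1.52  1.26]
rows 12 minmargin 1.12 speed 0.11 mm/row 13 deg/row 0.2 qend [ 0.4   0.46  0.22 -0.   -1.34  1.26]
[[-1.2,0.6,-0.3,0.0,-0.003,0.0,30],[-2.4,1.3,-0.5,0.001,-0.005,0.001,30],[-2.4,14.3,-0.5,0.001,-0.005,0.001,30],[-2.4,27.3,-0.5,0.001,-0.005,0.001,30],[-2.4,40.3,-0.5,0.001,-0.005,0.001,30],[-2.4,53.3,-0.5,0.001,-0.005,0.001,30],[-2.4,66.3,-0.5,0.001,-0.005,0.001,30],[-2.4,68.1,-0.5,0.001,-0.005,0.001,30],[-2.4,69.9,-0.5,0.001,-0.005,0.001,30],[-2.4,71.7,-0.5,0.001,-0.005,0.001,30],[-2.4,73.5,-0.5,0.001,-0.005,0.001,30],[-2.4,75.3,-0.5,0.001,-0.005,0.001,30]]
```

{"method": "send_rows", "body": {"series": [[-1,0.5,-0.5,0,-0.003,0,30],[-2.4,1.5,-0.5,0,-0.005,0,30],[-2.4,14.5,-0.5,0,-0.005,0,30],[-2.4,27.5,-0.5,0,-0.005,0,30],[-2.4,40.5,-0.5,0,-0.005,0,30],[-2.4,53.5,-0.5,0,-0.005,0,30],[-2.4,66.5,-0.5,0,-0.005,0,30],[-2.4,68,-0.5,0,-0.005,0,30],[-2.4,70,-0.5,0,-0.005,0,30],[-2.4,72,-0.5,0,-0.005,0,30],[-2.4,74,-0.5,0,-0.005,0,30],[-2.4,75,-0.5,0,-0.005,0,30]]}}

```text
time: 49.75
ee_pos: [0.6315, 0.1016, 0.18]
eef_rot: [0.524, -0.475, 0.476, -0.523]
wrist_force: [-0.2, 0.6, 0.4]
width: 0.427
```

{"method": "send_rows", "body": {"series": [[0,1,0,0,0,0,30],[0,1,0,0,0,0,30],[0,1,0,0,0,0,44],[0,1,0,0,0,0,50],[0,1,0,0,0,0,50],[0,-10,0,0,0,0,50],[0,-40,0,0,0,0,50],[0,-80,0,0,0,0,60],[0,-110,0,0,0,0,60]]}}

```text
time: 50.88
ee_pos: [0.6319, 0.1015, 0.293]
eef_rot: [-0.523, 0.475, -0.476, 0.524]
wrist_force: [0.5, -0.1, 0.1]
width: 0.704
```

```bash
python3 - <<'E'
from tubs import *
st()
h=-np.pi/2
traj([('J',(.46,-.14,.26),tl(h,0),60,12)],1,2)
E
```

```text
t50.88 p [0.6319 0.1015 0.293 ] psi -3.046 al 0.003 roll 0.001 F [ 0.5 -0.1  0.1] w 0.704 q [ 0.4   0.44  0.47  0.   -1.61  1.26]
rows 12 minmargin 1.05 speed 0.39 mm/row 26 deg/row 8.0 qend [ 0.03  0.11 -0.04 -0.   -1.41 -0.03]
[[23.2,0.8,-11.2,-0.0,0.14,-0.0,60],[45.8,2.0,-23.4,-0.0,0.28,-0.0,60],[67.6,3.5,-36.6,-0.0,0.42,-0.0,60],[88.7,5.3,-50.8,-0.0,0.56,-0.0,60],[108.9,7.5,-66.0,-0.0,0.69,-0.0,60],[128.2,10.0,-82.1,-0.0,0.83,-0.0,60],[146.7,12.9,-99.0,-0.0,0.97,-0.0,60],[164.2,16.2,-116.7,-0.0,1.11,-0.0,60],[180.7,19.7,-135.1,-0.0,1.25,-0.0,60],[196.1,23.7,-154.2,-0.0,1.39,-0.0,60],[210.6,28.0,-174.0,-0.0,1.53,-0.0,60],[223.9,32.6,-194.3,-0.0,1.67,-0.0,60]]
```

{"method": "send_rows", "body": {"series": [[23,1,-11,0,0.14,0,60],[46,2,-23.5,0,0.28,0,60],[67.5,3.5,-36.5,0,0.42,0,60],[88.5,5.5,-51,0,0.56,0,60],[109,7.5,-66,0,0.69,0,60],[128,10,-82,0,0.83,0,60],[146.5,13,-99,0,0.97,0,60],[164,16,-116.5,0,1.11,0,60],[180.5,19.5,-135,0,1.25,0,60],[196,23.5,-154,0,1.39,0,60],[210.5,28,-174,0,1.53,0,60],[224,32.5,-194.5,0,1.67,0,60]]}}

```text
time: 52.38
ee_pos: [0.459, -0.1406, 0.2586]
eef_rot: [-0.003, -0.707, 0.707, 0.002]
wrist_force: [0.7, 0.3, -0.0]
width: 0.704
```

```bash
python3 - <<'E'
from tubs import *
st(); look()
print(cap("top",.191,[T(0,0)[:2],T(.12,0)[:2]]),cap("scene",.191,[T(0,0)[:2],T(.12,0)[:2]]),T(0,0)[:2],T(.12,0)[:2])
print(cap("scene",.09,[(.459,-.394)]))
t=(.459,-.394);h=-np.pi/2
traj([('J',(*t,.2),tl(h,0),60,6),('L',(*t,.077),tl(h,0),60,5),('L',(*t,.077),tl(h,0),60,1)],1,3)
E
```

```text
t52.38 p [ 0.459  -0.1406  0.2586] psi 1.563 al 0.001 roll -0.001 F [ 0.7  0.3 -0. ] w 0.704 q [ 0.03  0.11 -0.05  0.   -1.41 -0.04]
top bin1 0.89 panel mm [-32.   5. 103.]
top bin1 0.86 panel mm [-31. 127. 103.]
top bin1 0.77 panel mm [ -37. -118.  103.]
top bin1 0.34 panel mm [-31. -12. 103.]
top tub1 0.83 panel mm [-32. 126. 107.]
top tub1 0.57 panel mm [-34.  -5. 107.]
scene bin1 0.82 panel mm [-28. 117. 103.]
scene bin1 0.76 panel mm [-36.   3. 103.]
scene bin1 0.73 panel mm [-13. -17. 103.]
scene bin1 0.59 panel mm [ -31. -120.  103.]
scene tub1 0.64 panel mm [-33.  -3. 107.]
scene tub1 0.61 panel mm [-37. 119. 107.]
[([0.6238, 0.1021], 181), ([0.6136, 0.2206], 181)] [([0.6271, 0.1005], 253), ([0.6136, 0.2193], 326)] (np.float64(0.6311533096463217), np.float64(0.10077485626642504)) (np.float64(0.6197704494101748), np.float64(0.22023376339705447))
[([0.466, -0.3948], 90)]
rows 12 minmargin 1.00 speed 0.36 mm/row 49 deg/row 0.0 qend [-0.45  0.47 -0.04 -0.   -1.07  0.45]
[[-9.6,7.2,37.6,-0.0,-0.0,-0.0,60],[-15.8,15.3,77.6,-0.0,-0.001,0.0,60],[-18.1,24.5,119.7,-0.0,-0.001,0.0,60],[-16.4,34.7,163.5,-0.001,-0.001,0.0,60],[-10.3,45.8,208.5,-0.001,-0.002,0.0,60],[0.4,58.0,254.3,-0.001,-0.002,0.0,60],[0.4,82.6,254.3,-0.001,-0.002,0.0,60],[0.4,107.2,254.3,-0.001,-0.002,0.0,60],[0.4,131.8,254.3,-0.001,-0.002,0.0,60],[0.4,156.4,254.2,-0.001,-0.002,0.0,60],[0.4,181.0,254.2,-0.001,-0.002,0.0,60],[0.4,181.0,254.2,-0.001,-0.002,0.0,60]]
```

{"method": "send_rows", "body": {"series": [[-9.5,7,37.5,0,0,0,60],[-16,15.5,77.5,0,0,0,60],[-18,24.5,119.5,0,-0.001,0,60],[-16.5,34.5,163.5,0,-0.001,0,60],[-10.5,46,208.5,0,-0.002,0,60],[0,58,254,0,-0.002,0,60],[0,82.5,254,0,-0.002,0,60],[0,107,254,0,-0.002,0,60],[0,132,254,0,-0.002,0,60],[0,156.5,254,0,-0.002,0,60],[0,181,254,0,-0.002,0,60],[0,181,254,0,-0.002,0,60]]}}

```text
time: 54.32
ee_pos: [0.4577, -0.3932, 0.0747]
eef_rot: [-0.001, 0.708, -0.707, -0.002]
wrist_force: [0.7, 0.1, 0.0]
width: 0.698
```

{"method": "send_rows", "body": {"series": [[0,0,0,0,0,0,30],[0,0,0,0,0,0,30],[0,0,0,0,0,0,30],[0,0,0,0,0,0,30],[0,0,0,0,0,0,30]]}}

```text
time: 54.95
ee_pos: [0.4595, -0.3947, 0.0784]
eef_rot: [-0.001, -0.706, 0.708, -0.001]
wrist_force: [1.0, 0.2, 4.8]
width: 0.429
```

```bash
python3 - <<'E'
from tubs import *
s=st();p=np.array(s["ee_pos"]);h=-np.pi/2
traj([('L',(p[0],p[1],.30),tl(h,0),30,4),('J',(.47,-.14,.30),tl(-.7,0),30,8)],1,2)
E
```

```text
t54.95 p [ 0.4595 -0.3947  0.0784] psi 1.570 al 0.003 roll -0.002 F [1.  0.2 4.8] w 0.429 q [-0.45  0.46 -0.04  0.   -1.07  0.45]
rows 12 minmargin 1.12 speed 0.50 mm/row 55 deg/row 6.2 qend [ 0.03  0.13  0.07 -0.   -1.52  0.84]
[[-0.1,-55.4,0.1,-0.0,-0.0,-0.0,30],[-0.2,-110.8,0.3,-0.0,-0.0,-0.0,30],[-0.4,-166.2,0.4,-0.0,-0.0,-0.0,30],[-0.5,-221.6,0.6,-0.0,-0.0,-0.0,30],[-10.0,-223.2,-33.4,-0.0,-0.11,-0.0,30],[-17.1,-224.4,-67.1,-0.0,-0.22,-0.0,30],[-21.6,-225.1,-100.4,-0.0,-0.33,-0.0,30],[-23.8,-225.4,-133.0,-0.0,-0.44,-0.0,30],[-23.6,-225.3,-164.9,-0.0,-0.54,-0.0,30],[-21.4,-224.7,-195.8,-0.0,-0.65,-0.0,30],[-17.0,-223.7,-225.6,-0.0,-0.76,-0.0,30],[-10.8,-222.2,-254.1,-0.0,-0.87,-0.0,30]]
```

{"method": "send_rows", "body": {"series": [[0,-55.5,0,0,0,0,30],[0,-111,0.5,0,0,0,30],[-0.5,-166,0.5,0,0,0,30],[-0.5,-221.5,0.5,0,0,0,30],[-10,-223,-33.5,0,-0.11,0,30],[-17,-224.5,-67,0,-0.22,0,30],[-21.5,-225,-100.5,0,-0.33,0,30],[-24,-225.5,-133,0,-0.44,0,30],[-23.5,-225.5,-165,0,-0.54,0,30],[-21.5,-224.5,-196,0,-0.65,0,30],[-17,-223.5,-225.5,0,-0.76,0,30],[-11,-222,-254,0,-0.87,0,30]]}}

```text
time: 56.45
ee_pos: [0.4693, -0.1389, 0.2982]
eef_rot: [-0.299, 0.641, -0.641, 0.298]
wrist_force: [-0.3, -0.1, -1.2]
width: 0.43
```

```bash
python3 - <<'E'
from tubs import *
st()
traj([('J',T(-.12,.29),DN,30,9),('L',T(-.12,.255),DN,30,3)],1,3)
E
```

```text
t56.45 p [ 0.4693 -0.1389  0.2982] psi 2.443 al 0.001 roll 0.001 F [-0.3 -0.1 -1.2] w 0.43 q [ 0.03  0.12  0.07  0.   -1.51  0.84]
rows 12 minmargin 1.02 speed 0.25 mm/row 24 deg/row 5.1 qend [ 0.21  0.44  0.39 -0.   -1.52  1.45]
[[-21.6,-1.6,9.5,0.0,-0.088,0.0,30],[-43.6,-2.6,18.3,0.0,-0.176,0.0,30],[-65.8,-3.0,26.2,0.0,-0.264,0.0,30],[-88.3,-2.7,33.3,0.001,-0.353,0.0,30],[-111.1,-1.8,39.5,0.001,-0.441,0.0,30],[-134.0,-0.3,44.8,0.001,-0.529,0.001,30],[-157.1,1.8,49.3,0.001,-0.617,0.001,30],[-180.2,4.6,52.8,0.001,-0.705,0.001,30],[-203.4,8.0,55.4,0.001,-0.793,0.001,30],[-203.4,19.6,55.4,0.001,-0.793,0.001,30],[-203.4,31.3,55.4,0.001,-0.793,0.001,30],[-203.5,43.0,55.5,0.001,-0.793,0.001,30]]
```

{"method": "send_rows", "body": {"series": [[-21.5,-1.5,9.5,0,-0.088,0,30],[-43.5,-2.5,18.5,0,-0.176,0,30],[-66,-3,26,0,-0.264,0,30],[-88.5,-2.5,33.5,0,-0.353,0,30],[-111,-2,39.5,0,-0.441,0,30],[-134,-0.5,45,0,-0.529,0,30],[-157,2,49.5,0,-0.617,0,30],[-180,4.5,53,0,-0.705,0,30],[-203.5,8,55.5,0,-0.793,0,30],[-203.5,19.5,55.5,0,-0.793,0,30],[-203.5,31.5,55.5,0,-0.793,0,30],[-203.5,43,55.5,0,-0.793,0,30]]}}

```text
time: 57.95
ee_pos: [0.643, -0.0209, 0.2547]
eef_rot: [0.522, -0.477, 0.477, -0.522]
wrist_force: [-0.1, -0.8, 0.3]
width: 0.424
```

```bash
python3 - <<'E'
from tubs import *
st()
traj([('L',T(-.12,.253),DN,30,2),('L',T(-.12,.188),DN,30,5),('L',T(-.12,.179),DN,30,5)],1,3)
E
```

```text
t57.95 p [ 0.643  -0.0209  0.2547] psi -3.052 al 0.001 roll 0.001 F [-0.1 -0.8  0.3] w 0.424 q [ 0.21  0.45  0.4   0.   -1.52  1.45]
rows 12 minmargin 1.11 speed 0.11 mm/row 13 deg/row 0.1 qend [ 0.21  0.47  0.24 -0.   -1.34  1.45]
[[-1.1,0.9,-0.1,0.001,-0.002,0.0,30],[-2.3,1.7,-0.3,0.001,-0.005,0.001,30],[-2.3,14.7,-0.3,0.001,-0.005,0.001,30],[-2.3,27.7,-0.3,0.001,-0.005,0.001,30],[-2.3,40.7,-0.3,0.001,-0.005,0.001,30],[-2.3,53.7,-0.2,0.001,-0.005,0.001,30],[-2.3,66.7,-0.2,0.001,-0.005,0.001,30],[-2.3,68.5,-0.2,0.001,-0.005,0.001,30],[-2.3,70.3,-0.2,0.001,-0.005,0.001,30],[-2.3,72.1,-0.2,0.001,-0.005,0.001,30],[-2.3,73.9,-0.2,0.001,-0.005,0.001,30],[-2.3,75.7,-0.2,0.001,-0.005,0.001,30]]
```

{"method": "send_rows", "body": {"series": [[-1,1,0,0,-0.002,0,30],[-2.3,1.5,0,0,-0.005,0,30],[-2.3,14.5,0,0,-0.005,0,30],[-2.3,27.5,0,0,-0.005,0,30],[-2.3,40.5,0,0,-0.005,0,30],[-2.3,53.5,0,0,-0.005,0,30],[-2.3,66.5,0,0,-0.005,0,30],[-2.3,68.5,0,0,-0.005,0,30],[-2.3,70.5,0,0,-0.005,0,30],[-2.3,72,0,0,-0.005,0,30],[-2.3,74,0,0,-0.005,0,30],[-2.3,75.5,0,0,-0.005,0,30]]}}

```text
time: 59.45
ee_pos: [0.6435, -0.0182, 0.1801]
eef_rot: [0.524, -0.475, 0.476, -0.523]
wrist_force: [0.4, -0.1, -1.5]
width: 0.43
```

{"method": "send_rows", "body": {"series": [[0,1,0,0,0,0,30],[0,1,0,0,0,0,30],[0,1,0,0,0,0,44],[0,1,0,0,0,0,50],[0,1,0,0,0,0,50],[0,-10,0,0,0,0,50],[0,-40,0,0,0,0,50],[0,-80,0,0,0,0,50],[0,-110,0,0,0,0,20]]}}

```text
time: 60.58
ee_pos: [0.6438, -0.0184, 0.2931]
eef_rot: [-0.523, 0.475, -0.476, 0.524]
wrist_force: [0.3, 0.3, -0.1]
width: 0.386
```

```bash
python3 - <<'E'
from tubs import *
st()
for n in("top","scene"):
    c=cam(arm.get_image(n));
    for t,z in(("lid_edge",.28),("lid_hinge",.1),("sanitizer",.0)): print(n,t,[(round(o["p"],2),np.round(o["centre"]),unproj(c,o["centre"],z)[0].round(3)) for o in arm.place_of(t,n)[:2]])
# lid corners at angle th for carton (.483,-.32,yaw 0.0)
for yaw in(-.02,.0,.02):
  for th in(1.5,1.6,1.7,1.8):
    P=T2((.483,-.32,yaw),[[.09-.18*np.cos(th),y,.1+.18*np.sin(th)] for y in(-.125,.125,0)]+[[.09,-.125,.1],[.09,.125,.1],[-.09,.125,.1],[-.09,-.125,.1]])
    print(yaw,th,*[proj(cam(arm.get_image(n)),P).round(0).astype(int).tolist() for n in("top","scene")])
E
```

```text
t60.58 p [ 0.6438 -0.0184  0.2931] psi -3.046 al 0.003 roll 0.001 F [ 0.3  0.3 -0.1] w 0.386 q [ 0.21  0.44  0.49  0.   -1.61  1.45]
top lid_edge [(0.87, array([456., 206.]), array([ 0.575, -0.32 ,  0.28 ])), (0.33, array([152., 218.]), array([0.528, 0.32 , 0.28 ]))]
top lid_hinge [(0.85, array([437., 219.]), array([ 0.575, -0.328,  0.1  ])), (0.59, array([314., 191.]), array([ 0.637, -0.015,  0.1  ]))]
top sanitizer []
scene lid_edge [(0.61, array([204., 149.]), array([ 0.585, -0.325,  0.28 ]))]
scene lid_hinge [(0.69, array([218., 189.]), array([ 0.573, -0.336,  0.1  ]))]
scene sanitizer [(0.73, array([167., 183.]), array([ 0.626, -0.509,  0.   ])), (0.19, array([370., 359.]), array([0.594, 0.2  , 0.   ]))]
-0.02 1.5 [[516, 216], [398, 210], [457, 213], [484, 222], [385, 217], [383, 289], [484, 294]] [[179, 111], [252, 178], [214, 143], [191, 162], [256, 225], [311, 181], [246, 123]]
-0.02 1.6 [[516, 207], [398, 201], [457, 204], [484, 222], [385, 217], [383, 289], [484, 294]] [[173, 115], [245, 183], [208, 148], [191, 162], [256, 225], [311, 181], [246, 123]]
-0.02 1.7 [[516, 199]
[... 1066 characters left out ...]
 213], [397, 212], [455, 213], [483, 220], [384, 219], [384, 291], [485, 292]] [[178, 113], [255, 178], [215, 144], [190, 164], [258, 224], [312, 179], [243, 123]]
0.02 1.6 [[514, 205], [396, 204], [455, 204], [483, 220], [384, 219], [384, 291], [485, 292]] [[172, 117], [248, 183], [209, 149], [190, 164], [258, 224], [312, 179], [243, 123]]
0.02 1.7 [[514, 197], [396, 195], [455, 196], [483, 220], [384, 219], [384, 291], [485, 292]] [[166, 122], [242, 188], [203, 154], [190, 164], [258, 224], [312, 179], [243, 123]]
0.02 1.8 [[513, 189], [396, 188], [454, 188], [483, 220], [384, 219], [384, 291], [485, 292]] [[160, 128], [236, 194], [197, 160], [190, 164], [258, 224], [312, 179], [243, 123]]
```

```bash
python3 - <<'E'
from tubs import *
st()
Z=tl(0,0)
traj([('L',(.60,-.03,.345),Z,0,2),('J',(.643,-.27,.345),Z,0,7),('L',(.643,-.27,.262),Z,0,3)],1,3)
E
```

```text
t62.17 p [ 0.6435 -0.0181  0.29  ] psi -3.046 al 0.001 roll 0.001 F [-0.5  0.  -0.5] w 0.236 q [ 0.21  0.45  0.48  0.   -1.61  1.45]
rows 12 minmargin 0.62 speed 0.38 mm/row 37 deg/row 2.8 qend [-0.17  0.57  0.61 -0.   -1.61  1.75]
[[3.8,-27.5,-22.2,0.0,0.048,0.0,0],[7.7,-54.9,-44.5,0.0,0.096,0.001,0],[39.2,-56.7,-34.6,0.0,0.096,0.001,0],[72.1,-57.9,-26.9,0.0,0.096,0.001,0],[106.2,-58.4,-21.5,0.0,0.096,0.001,0],[141.3,-58.4,-18.4,0.0,0.096,0.001,0],[177.2,-57.8,-17.9,0.0,0.096,0.001,0],[213.8,-56.6,-19.9,0.0,0.096,0.001,0],[250.7,-54.8,-24.7,0.0,0.096,0.001,0],[250.7,-27.1,-24.7,0.0,0.096,0.001,0],[250.6,0.6,-24.6,0.0,0.096,0.001,0],[250.6,28.2,-24.6,0.0,0.096,0.001,0]]
```

{"method": "send_rows", "body": {"series": [[4,-27.5,-22,0,0.048,0,0],[7.5,-55,-44.5,0,0.096,0,0],[39,-56.5,-34.5,0,0.096,0,0],[72,-58,-27,0,0.096,0,0],[106,-58.5,-21.5,0,0.096,0,0],[141.5,-58.5,-18.5,0,0.096,0,0],[177,-58,-18,0,0.096,0,0],[214,-56.5,-20,0,0.096,0,0],[250.5,-55,-24.5,0,0.096,0,0],[250.5,-27,-24.5,0,0.096,0,0],[250.5,0.5,-24.5,0,0.096,0,0],[250.5,28,-24.5,0,0.096,0,0]]}}

```text
time: 63.68
ee_pos: [0.643, -0.27, 0.2613]
eef_rot: [0.5, -0.5, 0.5, -0.5]
wrist_force: [0.2, -0.5, -0.3]
width: -0.0
```

```bash
python3 - <<'E'
from tubs import *
st();Z=tl(0,0)
d=arm.get_image("scene")["img"];cv2.imwrite("pics/l1.png",cv2.resize(d[90:410,140:420],None,fx=1.8,fy=1.8,interpolation=cv2.INTER_CUBIC)[:,:,::-1])
segs=[]
for th,r in((1.62,.155),(1.45,.155),(1.3,.155),(1.15,.155),(1.0,.155),(.85,.155),(.7,.155),(.55,.155),(.4,.155),(.27,.155),(.14,.155)):
    t=.006+.011*np.sin(th)
    x=.573-r*np.cos(th)+t*np.sin(th); z=.1+r*np.sin(th)+t*np.cos(th)
    segs.append(('L',(x,-.27,z+.019),Z,0,1)); print(round(x,3),round(z+.019,3),end=' ')
traj(segs,1,3)
E
```

```text
t63.67 p [ 0.643  -0.27    0.2613] psi 3.141 al 0.001 roll 0.001 F [ 0.2 -0.5 -0.3] w -0.0 q [-0.17  0.57  0.61  0.   -1.61  1.74]
0.598 0.273 0.571 0.275 0.548 0.273 0.524 0.267 0.502 0.258 0.481 0.245 0.463 0.229 0.447 0.21 0.434 0.189 0.426 0.169 0.421 0.148 rows 11 minmargin 0.88 speed 0.44 mm/row 27 deg/row 0.0 qend [-0.26  0.21 -0.21 -0.   -1.14  1.83]
[[0.9,-15.9,-44.5,0.006,-0.0,-0.003,0],[0.9,-17.7,-71.0,0.006,-0.0,-0.003,0],[0.9,-15.4,-94.5,0.006,-0.0,-0.003,0],[0.9,-9.5,-117.7,0.006,-0.0,-0.003,0],[1.0,-0.0,-139.9,0.006,-0.0,-0.003,0],[1.0,12.9,-160.5,0.006,-0.0,-0.003,0],[1.0,29.0,-178.9,0.006,-0.0,-0.003,0],[1.1,48.0,-194.7,0.006,-0.0,-0.003,0],[1.1,69.2,-207.3,0.006,-0.0,-0.003,0],[1.2,89.2,-215.4,0.006,-0.0,-0.003,0],[1.2,110.1,-220.7,0.006,-0.0,-0.003,0]]
```

View pics/l1.png

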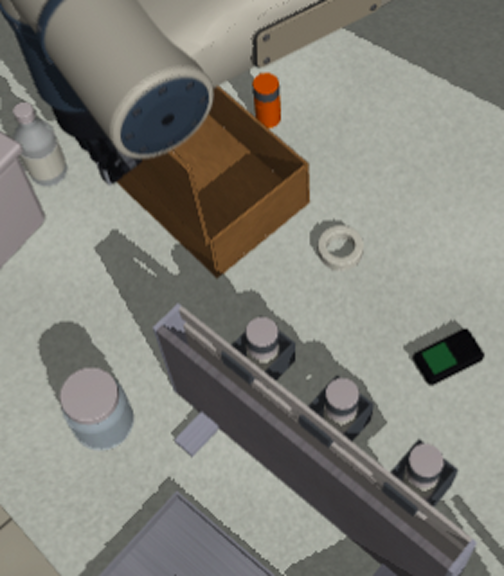

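The crop shows all three tubs upright in their bins (caps at (262,338), (342,399), (426,466)) and the carton empty. The gripper is behind the lid at (115,170), so I'm pushing it over now.

{"method": "send_rows", "body": {"series": [[1,-10,-25,0.006,0,-0.003,0],[1,-16,-45,0.006,0,-0.003,0],[1,-17.5,-71,0.006,0,-0.003,0],[1,-15.5,-94.5,0.006,0,-0.003,0],[1,-9.5,-117.5,0.006,0,-0.003,0],[1,0,-140,0.006,0,-0.003,0],[1,13,-160.5,0.006,0,-0.003,0],[1,29,-179,0.006,0,-0.003,0],[1,48,-194.5,0.006,0,-0.003,0],[1,69,-207.5,0.006,0,-0.003,0],[1,89,-215.5,0.006,0,-0.003,0],[1,110,-220.5,0.006,0,-0.003,0]]}}

```text
time: 65.22
ee_pos: [0.4227, -0.2712, 0.1529]
eef_rot: [0.499, -0.497, 0.503, -0.501]
wrist_force: [0.1, -0.2, 0.6]
width: -0.003
```

{"method": "send_rows", "body": {"series": [[0,8,0,0,0,0,0],[0,16,0,0,0,0,0],[0,20,0,0,0,0,0],[0,23,0,0,0,0,0],[0,23,0,0,0,0,0]]}}

```text
time: 65.85
ee_pos: [0.4229, -0.271, 0.1293]
eef_rot: [0.499, -0.498, 0.502, -0.501]
wrist_force: [0.5, -0.4, 0.6]
width: 0.002
```

```bash
python3 - <<'E'
from tubs import *
st()
E
```

```text
t65.85 p [ 0.4229 -0.271   0.1293] psi -3.141 al 0.007 roll 0.004 F [ 0.5 -0.4  0.6] w 0.002 q [-0.26  0.23 -0.24  0.   -1.09  1.83]
```

{"method": "send_rows", "body": {"series": [[0,2,0,0,0,0,0],[0,4,0,0,0,0,0],[0,6,0,0,0,0,0],[0,7,0,0,0,0,0],[0,7,0,0,0,0,0]]}}

```text
time: 66.47
ee_pos: [0.4229, -0.2712, 0.1252]
eef_rot: [0.5, -0.497, 0.503, -0.501]
wrist_force: [-6.4, 6.0, 20.0]
width: -0.002
```

{"method": "send_rows", "body": {"series": [[0,-10,0,0,0,0,0],[0,-50,0,0,0,0,0],[0,-100,0,0,0,0,0],[20,-140,-40,0,0,0,0],[0,-140,-80,0,0,0,0],[-60,-140,-110,0,0,0,0],[-120,-140,-130,0,0,0,0],[-120,-140,-130,0,0,0,0]]}}

```text
time: 67.47
ee_pos: [0.291, -0.1481, 0.2616]
eef_rot: [-0.5, 0.496, -0.501, 0.503]
wrist_force: [1.1, 0.0, 0.8]
width: 0.002
```

```bash
python3 - <<'E'
from tubs import *
st()
c=cam(arm.get_image("scene"));P=T2((.483,-.32,0),[[-.09,0,.103],[-.09+.0016,0,.112]])
print("pred edge shut / 0.05rad",proj(c,P).round(1).tolist())
for n in("scene","top"):
    c=cam(arm.get_image(n)); print(n,[(round(o["p"],2),unproj(c,o["centre"],.103)[0].round(3)) for o in arm.place_of("lid_edge",n)[:2]])
look()
d=arm.get_image("scene")["img"];cv2.imwrite("pics/end.png",cv2.resize(d[90:410,140:480],None,fx=2,fy=1.8,interpolation=cv2.INTER_CUBIC)[:,:,::-1])
E
```

```text
t67.47 p [ 0.291  -0.1481  0.2616] psi -3.136 al 0.009 roll 0.003 F [1.1 0.  0.8] w 0.002 q [ 0.03 -0.22 -0.35  0.   -1.43  1.55]
pred edge shut / 0.05rad [[277.0, 150.0], [276.3, 148.2]]
scene [(0.8, array([ 0.398, -0.322,  0.103]))]
top [(0.57, array([ 0.389, -0.317,  0.103]))]
top bin1 0.68 panel mm [-31. 126. 103.]
top bin1 0.67 panel mm [-33.   4. 103.]
top bin1 0.31 panel mm [ 20.   4. 103.]
top tub1 0.7 panel mm [ -38. -121.  107.]
top tub1 0.57 panel mm [-34.  -1. 107.]
top tub1 0.56 panel mm [-26. 117. 107.]
top tub1 0.51 panel mm [ -38. -120.  107.]
scene bin1 0.62 panel mm [-32.   0. 103.]
scene bin1 0.48 panel mm [ 25.  25. 103.]
scene tub1 0.93 panel mm [-28.  -3. 107.]
scene tub1 0.62 panel mm [-36. 121. 107.]
scene tub1 0.56 panel mm [ -43. -119.  107.]
```

View pics/end.png

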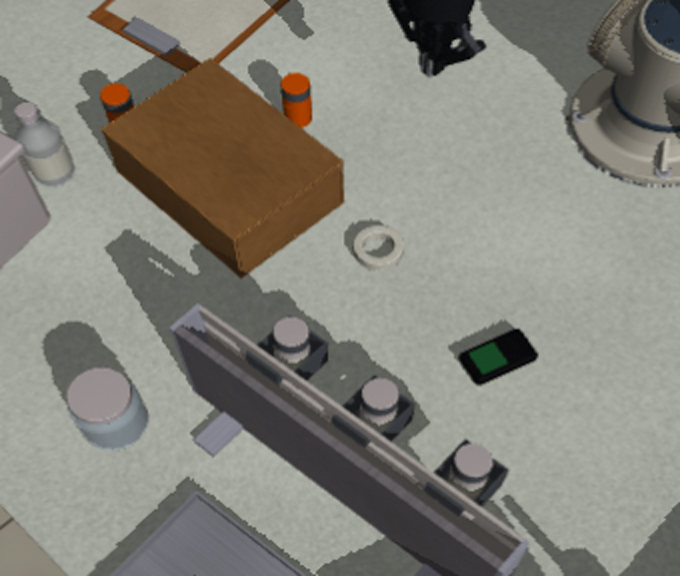

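The lid lies flat on the carton (the tip met it at z = 106 mm under 20 N). All three tubs stand in hung bins and the arm is clear.

```bash
python3 -c "
from workcell import arm
print(arm.hand_in())"
```

```text
the job is handed in; nothing more can be done
None
```

I handed the job in at about 68 s of the 210 s allowed. No verdict is reported, so what follows rests on my own last checks.

- **Bins:** All three bins hang in the upper groove at about -120, 0 and +120 mm along the panel. At release, the gripper pose put each one 32–33 mm before the panel face and about 104 mm up. The hook tips show behind the top slat in the pictures.
- **Tubs:** All three white-capped tubs stand upright, one to a bin. The caps I measured for the first two lean about 5 mm forward, which matches the expected droop. The orange look-alikes were left alone.
- **Lid:** I pushed the lid over from behind and pressed it with about 20 N. The fingertips stopped at z of about 106 mm, which is the top of a shut lid, and the last picture shows it flat.
- **Bystanders:** The sanitizer, tape and meter look unmoved in the last picture. The pot is outside that crop and I did not check it again, but the arm carried nothing near it.
- **Disagreements:** In the last look the networks scattered by up to about 10 mm on bins and tubs. Neither camera listed the right-hand bin, probably because its tub hides it, and they gave a few low-confidence false hits behind the panel face. The picture itself showed all three bins in place.

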